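# Refit a laundry dolly's wheel with its R-clip

## Task

One wheel of the laundry-basket dolly has crept out along its axle: gently slide it back until its hub is fully home against the shoulder, which bares the cross-hole. Then take the R-clip off the rim of the hardware tin, find the cross-hole (the axle has turned in its sleeve) and push the clip's straight leg through it until the bent leg has ridden over the axle and snapped round it, fully home, and let go. Feel your way without forcing anything, and leave the other things where they are.

Things in the scene. Friction and masses are not known exactly. Their poses are not given: they have to be found in the camera images.
- dolly: White tubular laundry-basket dolly, fixed on timber offcuts. Origin on the table right under the loose wheel's cross-hole; z up, y along that wheel's level stub axle towards its free end, x square to it. Its frame (up to 124 mm high) lies at local y below -55 mm, the other wheels farther along x and -y. The three sound wheels carry fitted R-clips that show how the job should look.
- cross_hole (a point): Centre of the cross-hole, on the centre line of the 22 mm steel stub axle, 80 mm above the table; axes as the dolly's. The hole, 7 mm square, runs right through the axle, which ends 22 mm beyond it (+y). The axle has turned in its sleeve: the hole leans 20 to 52 degrees, its upper mouth 4 to 9 mm to +x of this point. A sideways 6 N on the mouth turns it back; it stays where it is left.
- wheel_slide (a joint): How far the loose wheel stands out along its axle, in m: 0 = hub home against the shoulder, growing towards the free end (to 0.03). About 3 N of friction holds it where it is left; at home it stops hard. A wheel that is out covers the cross-hole. At home the washer's face is 7.5 mm and the tyre's outer face 21.5 mm short of the hole's centre (towards -y).
- hub_face (a point): Centre of the outer face of the washer (29 mm across) on the loose wheel's hub, on the axle's centre line; moves with the wheel. The hub is 31 mm across; the grey tyre, 100 mm across and 28 mm wide, has its outer face 14 mm behind this one and its top 130 mm above the table. The wheel spins freely.
- tin: Open steel hardware tin, 120 (x) x 190 (y) x 90 mm, wall 2.4 mm, fixed. Origin at the centre of its underside, z up, x towards its far long wall. The R-clip and a wooden clothes-peg hang over the rim of its near (-x) long wall, 70 to 110 mm apart, either one on the left. The clip's axes are turned as the tin's; its origin hangs 54 mm to -x of the tin's and 74 mm up.
- clip: Bright steel R-clip of 5 mm wire, 72 mm tall, about 50 g, hanging upright over the tin's near rim; lifts straight off. Origin on the centre line of its straight leg, at the point that belongs on the axle's centre line. z up along the leg to the head; the bent leg is on the -x side (at the tin: towards the tin's -x). Either side of the axle will do for it.
- clip_head (a point): Centre of the R-clip's head, 7 mm to -x and 29 mm above the clip's origin. The head is a double coil, as a block 24 mm along x, 10 mm along y and 26 mm tall (16 to 42 mm above the origin). Pinch it across its 24 mm with the fingertips no lower than its underside, so that they clear the axle when the clip is home.
- clip_tip (a point): Rounded lower end of the R-clip's straight leg, 5 mm thick, 30 mm below the clip's origin; caught in the hole's mouth, it can draw the axle round until the hole stands upright. The bent leg's flared tip is 17 mm to -x and 21 mm below the origin; 9 mm below it the legs pinch to 9.2 mm apart (centre to centre), and at its level bow out to 13.4 mm round the axle.
- clip_leg (a joint): Spread of the R-clip's springy bent leg in rad: 0 at rest, 0.04 to 0.1 as the pinch rides over the axle, near 0 once snapped round it. The flare meets the axle with the clip's origin about 18 mm above the axle's centre line, riding over takes up to 15 N of push, and from about 8 mm above the clip draws itself in. Pushed 2 mm too deep it strains again; at 5 mm its head strikes the axle.
- peg: Wooden clothes-peg on the tin's near rim, 76 mm tall, 20 mm thick; to be left alone. Origin 30 mm above its lower end.
- spare_wheel: Spare wheel lying flat, 100 mm across, 41 mm high; to be left alone. Origin at its underside.
- oil_can: Blue and yellow can with a bare metal top, 54 mm across, 160 mm tall; to be left alone. Origin at its underside.
- detergent: Orange detergent bottle, 96 mm across, 230 mm tall; to be left alone. Origin at its underside.
- screwdriver: Screwdriver lying on the table; to be left alone.
- wrench: Wrench lying on the table; to be left alone.
- mug: Blue mug, 80 mm across, 90 mm tall; to be left alone. Origin at its underside.

How it is judged:
By the outcome, as a careful person would: the job done as asked, in the order asked, and still so for the second after the job is handed in, with the robot touching nothing.
It also fails if it takes over 66 s, if anything falls off the work surface, if the arm or the gripper's body presses on something with over 40 N, if the wrist force passes 120 N, or if a joint passes its speed limit or range.

## Robot

A 6-joint arm with a two-finger parallel gripper is mounted at the origin on the work surface. World frame = base frame: x ahead of the robot, y to its left, z up, the work surface at z = 0. Lengths are in m, angles in rad, forces in N, time in s.
With the tool pointing down it reaches from about 0.275 to 0.825 m from the base axis. Payload 4.9 kg.
Tool frame: the origin (TCP) lies on the mounting face of the last link; the fingertips stand 173 mm ahead of it and the grasp point (between the pads) lies 155 mm ahead of it (env.pinch_z is the distance from the TCP to the grasp point, in m); z points along the fingers, x is the direction in which the jaws open and shut, and the axes are right-handed (so a half turn about z gives the same grasp; the last joint's range is limited). The gripper opens to 85 mm and grips with 20 to 120 N. Pads are 22 mm wide; open, the fingers measure 114 mm over their backs; the gripper's body (76 mm by 85 mm) begins 54 mm behind the grasp point. The pads swing forward as they close: fully open they stand 13 mm farther back than shut.
Start: joints at [1.042, 0.326, -0.193, 1.052, 0, 1.437], TCP at [0.212, 0.508, 0.405] pointing down, gripper open.
Joint ranges: [-2.65, 2.65], [-0.97, 1.79], [-1.3, 1.35], [-1.93, 2.1], [-1.47, 1.37], [-3.14, 3.14]. Speed limits (rad/s): [2.57, 2.57, 3.14, 3.14, 3.14, 3.14].

## Interface

Orientations are given as a rotation vector (axis times angle).
In Python, from workcell import env gives the robot as it stands.
- The arm moves only by the tool send_rows, never from a script. Its argument "motion" is a list of rows, each a list of 7 numbers: the opening, from 0 (shut) to 1 (fully open), then the shift along the world's x, y, z in mm, then the turn, a rotation vector about the world's x, y, z in degrees. In form: [[grip, tx, ty, tz, rx, ry, rz], ...]. A call has 1 to 20 rows; each row shifts and turns the commanded pose from where the row before left it; what a row does not reach is not made up. A row lasts 1/12 s, in which the tool goes at most 41.7 mm and 7.16 degrees, less where a joint would pass 70% of its speed; a pose out of reach is approached as far as the arm can. A call with a gripper value outside its range is refused whole. The fingers move at their own pace and stop on an object; "squeeze" is the grip in N (left out, the last holds). Time passes only in rows, so rows that do not move let the fingers close. It gives the time, the measured TCP pose, the force and the opening at its end, in the units of the state.
- env.state(): the state, without advancing time (a new reading comes with each control period).
- env.camera(name): name is "side" or "top"; returns (picture, depth): 420x560x3 uint8, red, green, blue; 420x560 float32, m along the optical axis (not along the pixel's ray), 0 where there is no reading.
- env.get_calibration(name): a dict with "intrinsics" (3x3 intrinsics, pixels), "origin" and "rotation" of the camera in the world. Camera axes: x right, y down, z forward; pixel columns grow to the right and rows downward; lengths in m; the calibration is good to about 2 mm. A picture is of the moment at which its call begins. get_calibration takes no time and is no camera call.
- env.sign_off(): hands the job in, once; it reports no verdict.
Trained networks look in the newest picture that a camera, given by its name, has taken for a name from the list of things; names that differ only in an ending like _2 or _b are one class to them, and where a whole thing is asked for, a point or a joint stands for the part that bears it (a point fixed in the world has none). Each returns a list of dicts, best first, with "conf" (0 to 1); they miss things now and then, are a little off and sometimes report something else, mostly with a low value. They report only what shows in the picture. A call takes as long as a camera call.
- env.trace(camera, thing): "region" (420x560 bool, what is visible of it) and "xy" ([column, row] in pixels, amid what is visible of it).
The state is a dict: "time_s": time; "joint_pos": joint angles; "joint_vel": joint speeds; "effort": joint torques, N m; "tool_pos": TCP position; "tool_rot": TCP orientation; "wrist_force": force on the tool from outside, world axes, zero at the start; "moment": the same for the moment, N m; "gripper_width": finger opening in m.
Only numpy, scipy, OpenCV 4.12 (cv2) and the standard library are available. Lean on these libraries where they do the work, as an engineer would, in place of code of your own. Each camera call takes 0.05 s, during which the arm holds its last target.

## Working session

There is one attempt and no reset: what is moved stays moved. The work goes in short steps, Python scripts to look and compute and a tool call to move; the robot and the scene stay as the last step left them, time stands still between calls to the robot, and variables do not carry over. Pictures are saved under pics/ and viewed, and the job is handed in when it is done.

Besides the shell and the picture viewer there is one more tool, called after "Call:" in YAML: its name, and indented under it one key for each argument. send_rows: Moves the arm, as the interface text tells. Its arguments: {"type":"object","properties":{"motion":{"type":"array","items":{"type":"array","items":{"type":"number"}}},"squeeze":{"type":"number"}},"required":["motion"]}

```bash
mkdir -p pics; ls; cat > h.py <<'E'
import numpy as np, cv2
from workcell import env
def grab(n,name):
    im,d=env.camera(n); np.savez(f'/tmp/{name}.npz',im=im,d=d); cv2.imwrite(f'pics/{name}.png',cv2.cvtColor(im,cv2.COLOR_RGB2BGR)); return im,d
def cal(n):
    c=env.get_calibration(n); return np.array(c['intrinsics']),np.array(c['origin']),np.array(c['rotation'])
def world(n,uv,z):
    K,o,R=cal(n); uv=np.atleast_2d(np.array(uv,float)); z=np.atleast_1d(z)
    r=np.c_[uv,np.ones(len(uv))]@np.linalg.inv(K).T
    return (r*z[:,None])@R.T+o
def onplane(n,uv,h,ax=2):
    K,o,R=cal(n); r=R@np.linalg.inv(K)@np.array([uv[0],uv[1],1.]); return o+r*(h-o[ax])/r[ax]
def proj(n,P):
    K,o,R=cal(n); p=(np.atleast_2d(P)-o)@R; q=p@K.T; return q[:,:2]/q[:,2:]
E
python3 - <<'E'
from h import *
for n in('side','top'):
    grab(n,n+'0'); K,o,R=cal(n); print(n,K.round(1).tolist(),o.round(3),R.round(3).tolist())
s=env.state(); print(s)
E
```

```text
pics
side [[446.1, 0.0, 286.4], [0.0, 446.1, 212.2], [0.0, 0.0, 1.0]] [0.258 1.011 0.743] [-0.314, 2.636, -1.413]
top [[499.1, 0.0, 272.6], [0.0, 499.1, 204.1], [0.0, 0.0, 1.0]] [0.365 0.081 1.628] [-2.156, 2.186, -0.088]
{'time_s': 0.1, 'joint_pos': array([ 1.04179065e+00,  3.26831931e-01, -1.93486139e-01,  1.05203820e+00,
       -7.74835636e-06,  1.43661625e+00]), 'joint_vel': array([-5.55794030e-04, -2.44848347e-03,  1.76090321e-03, -1.71259961e-04,
        1.19357082e-03,  5.12990676e-05]), 'effort': array([ 5.71389319e-04, -4.44239008e+01,  2.63039070e+01,  7.85910292e-03,
       -2.28998015e-04,  1.18802743e-05]), 'tool_pos': array([0.21140004, 0.50746029, 0.4039997 ]), 'tool_rot': array([ 2.61341768e+00,  1.74221339e+00, -2.19652639e-03]), 'wrist_force': array([-0.15967979,  0.12302076, -0.63333489]), 'moment': array([-0.01992932, -0.03003777, -0.03286086]), 'gripper_width': 0.08579952670742663}
```

Rotation is a rotation vector; fix that, and view.

```bash
sed -i "s/np.array(c\['rotation'\])$/cv2.Rodrigues(np.array(c['rotation']))[0]/" h.py; sed -n 6,8p h.py; python3 -c "
from h import *
print(cal('side')[2].round(2),cal('top')[2].round(2))"
```

```text
c=env.get_calibration(n); return np.array(c['intrinsics']),np.array(c['origin']),cv2.Rodrigues(np.array(c['rotation']))[0]
def world(n,uv,z):
    K,o,R=cal(n); uv=np.atleast_2d(np.array(uv,float)); z=np.atleast_1d(z)
[[-0.97 -0.12  0.22]
 [-0.25  0.54 -0.81]
 [-0.02 -0.83 -0.55]] [[-0.01 -1.    0.09]
 [-1.    0.01  0.01]
 [-0.01 -0.09 -1.  ]]
```

View pics/side0.png

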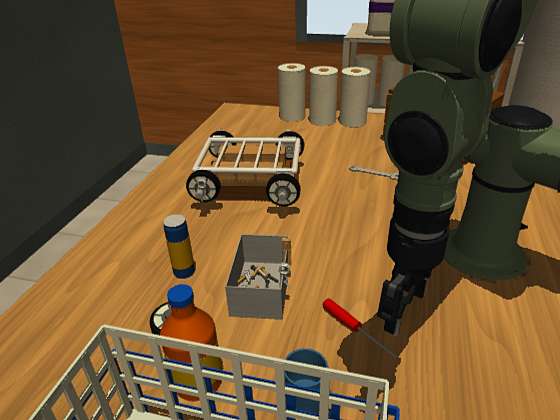

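View pics/top0.png

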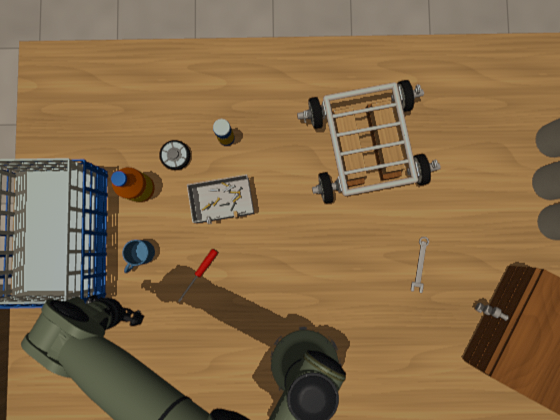

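```bash
python3 - <<'E'
from h import *
for n in('side','top'):
    for t in('dolly','wheel_slide','hub_face','cross_hole','tin','clip','clip_head','peg'):
        for r in env.trace(n,t)[:3]:
            g=r['region']; ys,xs=np.where(g); print(n,t,round(r['conf'],2),np.round(r['xy'],1),g.sum(),(xs.min(),xs.max(),ys.min(),ys.max()) if len(xs) else '')
            np.save(f'/tmp/{n}_{t}.npy',g)
for n,(x0,x1,y0,y1),k,o in(('top',(290,445,70,215),5,'zt'),('side',(170,310,120,220),5,'zs'),('side',(215,305,225,330),6,'zc'),('top',(180,265,165,235),7,'zct')):
    im=cv2.imread(f'pics/{n}0.png')[y0:y1,x0:x1]; cv2.imwrite(f'pics/{o}.png',cv2.resize(im,None,fx=k,fy=k,interpolation=cv2.INTER_CUBIC))
print(env.state()['time_s'])
E
```

```text
side dolly 0.62 [248.2 172.3] 6687 (np.int64(186), np.int64(303), np.int64(130), np.int64(206))
side dolly 0.38 [283.6 187. ] 810 (np.int64(266), np.int64(299), np.int64(174), np.int64(205))
side wheel_slide 0.58 [281.1 189.2] 888 (np.int64(266), np.int64(300), np.int64(174), np.int64(206))
side wheel_slide 0.2 [183.7 332. ] 3299 (np.int64(160), np.int64(221), np.int64(283), np.int64(400))
side cross_hole 0.75 [246.4 171.6] 6702 (np.int64(186), np.int64(304), np.int64(130), np.int64(206))
side tin 0.91 [256.4 281.2] 4405 (np.int64(226), np.int64(287), np.int64(233), np.int64(319))
side tin 0.57 [158.7 315.3] 418 (np.int64(150), np.int64(171), np.int64(302), np.int64(334))
side clip 0.51 [282.1 275.9] 178 (np.int64(279), np.int64(289), np.int64(263), np.int64(286))
side clip_head 0.72 [284.8 272.1] 134 (np.int64(279), np.int64(289), np.int64(263), np.int64(284))
side peg 0.72 [286.  248.4] 167 (np.int64(282), np.int64(290), np.int64(238), np.int64(264))
side peg 0.62 [343.9 322.6] 627 (np.int64(323), np.int64(379), np.int64(299), np.int64(344))
side peg 0.54 [280.1 190.1] 888 (np.int64(265), np.int64(300), np.int64(174), np.int64(206))
top dolly 0.8 [371.5 140.5] 8340 (np.int64(297), np.int64(439), np.int64(80), np.int64(203))
top wheel_slide 0.62 [326.9 186.2] 397 (np.int64(316), np.int64(332), np.int64(173), np.int64(203))
top wheel_slide 0.23 [173.4 156.4] 777 (np.int64(159), np.int64(189), np.int64(140), np.int64(171))
top hub_face 0.94 [321.8 189.7] 378 (np.int64(317), np.int64(332), np.int64(173), np.int64(203))
top cross_hole 0.71 [373.4 141.3] 8046 (np.int64(297), np.int64(440), np.int64(80), np.int64(203))
top tin 0.74 [220.3 199. ] 2427 (np.int64(187), np.int64(253), np.int64(175), np.int64(223))
top tin 0.72 [224.1 135.4] 416 (np.int64(213), np.int64(234), np.int64(120), np.int64(146))
0.9
```

View pics/zt.png

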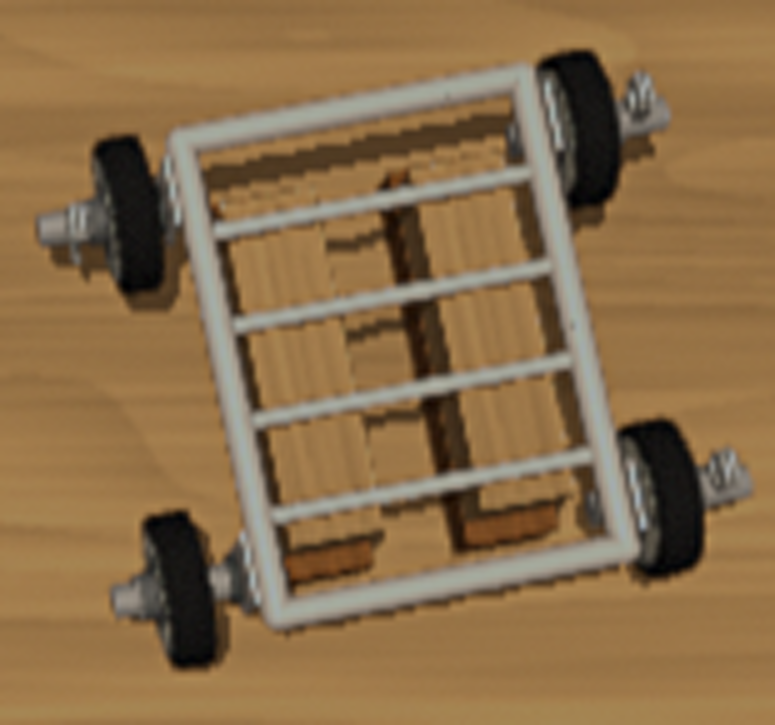

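View pics/zs.png

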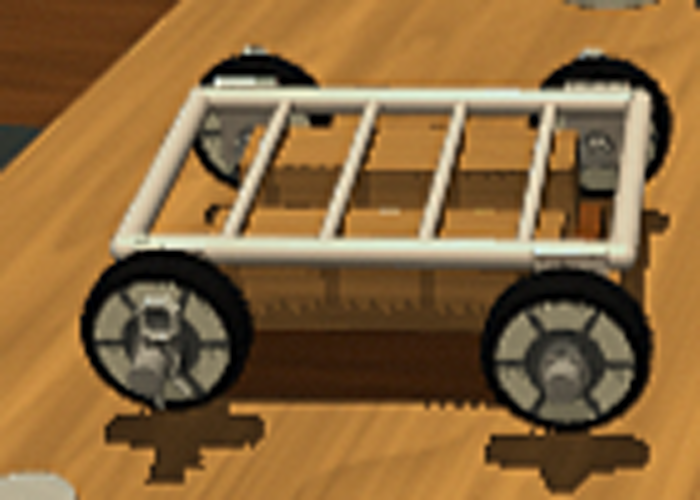

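View pics/zc.png

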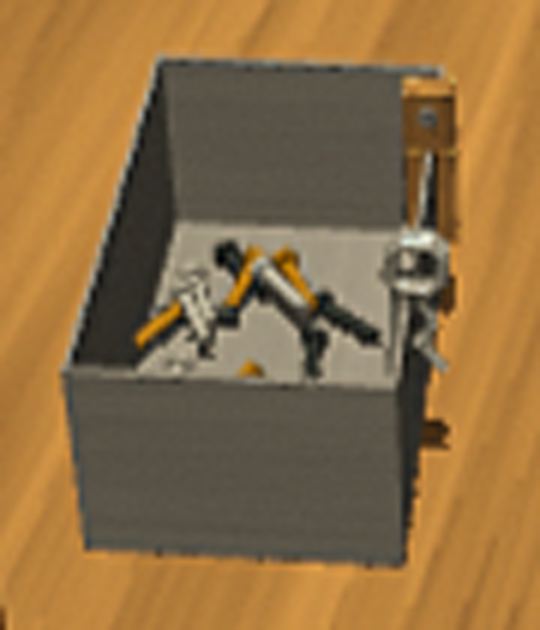

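View pics/zct.png

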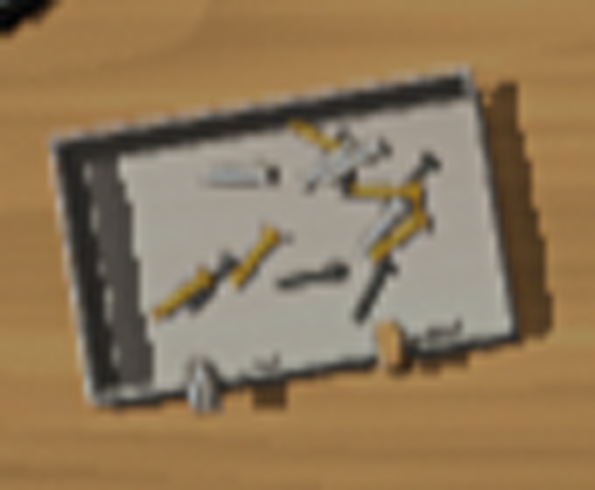

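```bash
python3 - <<'E'
from h import *
for n,(x0,x1,y0,y1),k,o in(('top',(300,360,165,210),12,'a1'),('side',(260,310,165,215),12,'a2'),('top',(180,265,165,235),9,'a3'),('side',(220,300,228,325),6,'a4')):
    im=cv2.imread(f'pics/{n}0.png')[y0:y1,x0:x1]; im=cv2.resize(im,None,fx=k,fy=k,interpolation=cv2.INTER_NEAREST)
    for c in range(x0,x1,10): cv2.putText(im,str(c),((c-x0)*k,10),0,.4,(0,0,255),1); im[:,(c-x0)*k]=im[:,(c-x0)*k]//2
    for c in range(y0,y1,10): cv2.putText(im,str(c),(0,(c-y0)*k+10),0,.4,(0,0,255),1); im[(c-y0)*k]=im[(c-y0)*k]//2
    cv2.imwrite(f'pics/{o}.png',im)
z=np.load('/tmp/top0.npz')
d=z['d']
# axle points top
v,u=np.mgrid[165:210,300:360]; P=world('top',np.c_[u.ravel(),v.ravel()],d[165:210,300:360].ravel()).reshape(45,60,3)
np.set_printoptions(linewidth=250)
print((P[20:32,8:50:1,2]*1000).round(0).astype(int))
E
```

```text
[[   0    0   -4    2    4   -6    6    7   87   95   89   95   92  104  127  131  131  132  134  124  131  131  126  130   84   86   90   87   92   94  105  129  135  123  121  123  124  124  120   48   55   49]
 [   2    0    1   -4   -6   -9    3    2   90   91   91   88   99 1628  123  128  131  125  127  128  135  130  129  129   93   93   94   91   95   89   96  120  125  118  125  122  129  122  120   51   53   43]
 [   9   -7   -2   -1   78   86   85   87   86   90   97   95   93  103  120  124  131  131  132  132  127 1628  135  128   90   86   92 1628   99   93   97  118  126  121  123  128  125  129  114   35   28   11]
 [   0    0   -7   -6   91   88   91   87   85   98   93   92   94   96  118  127  133  135  135  125  129  126  133  131   87   90   86   87   96   97   94  105  122  121  124  118  121  125  119  122    0   -5]
 [  -3    0  -10   -7   83   86   95   91   85   99   93   95   99   89  121  131  126  130  129  133  128  124  136  129   85   84   87   86   83   87   91  107  122  126  123  121  120  122  130  120    2   -2]
 [  -4    0    0   -4   90   82   8
[... 756 characters left out ...]
  -1   -6    6    3  112  115  124  121  129  119  126  129]
 [  -1    2    0    2    3    3    0   -1    5    1    1   84   -1   61   88  118  125  123  121  126  119  120  120  124  121    4   -6  -10   -3    2   -4   -8   -5   -4   -9  120  122  123  119  118  124  125]
 [  -2   -3   -6   -4   -2   -3   -1    0   -3    2   -4    1    4   50   85  109  123  122  124  122  125  121  126  118 1628   -2    1   -2   -2    1    7    4   -1   -1    0  117  119  118  119  116  116  116]
 [  -4   -1   -2    3   -2   -2   -3   -2    4   -5    5    2    1   47   73  107  115  120  122  119  121  114  114  123  120    0   -6   -4    1    4   -6   -7    2   -1   -2    0    4   -3   -4    0   -4  -11]]
```

View pics/a1.png

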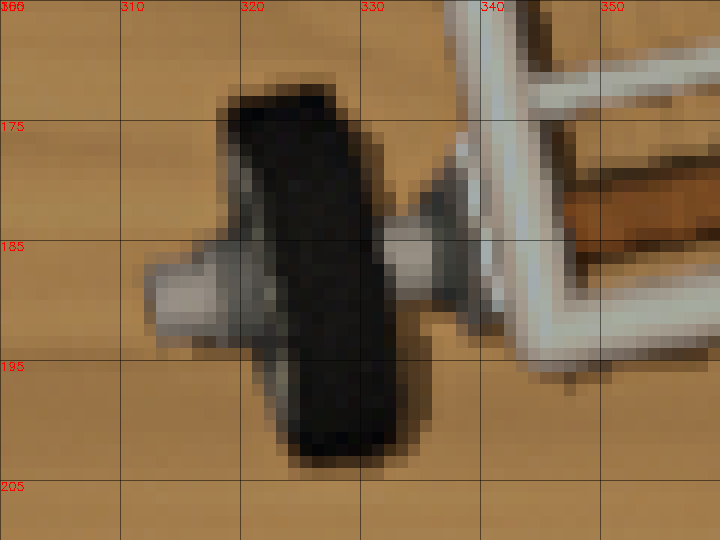

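View pics/a2.png

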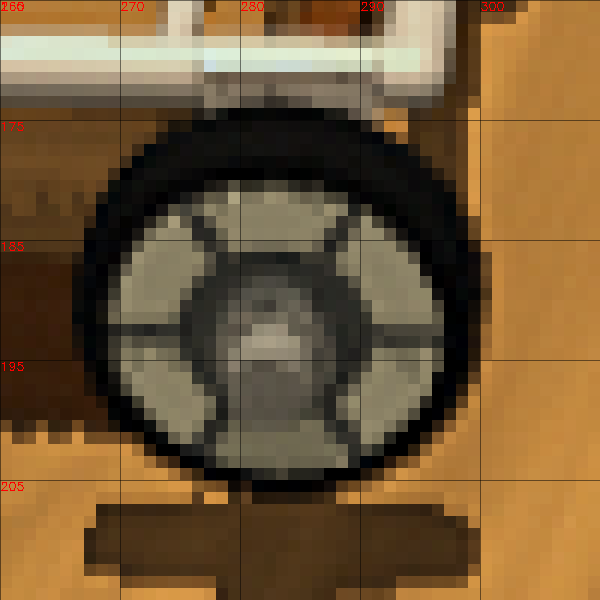

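View pics/a3.png

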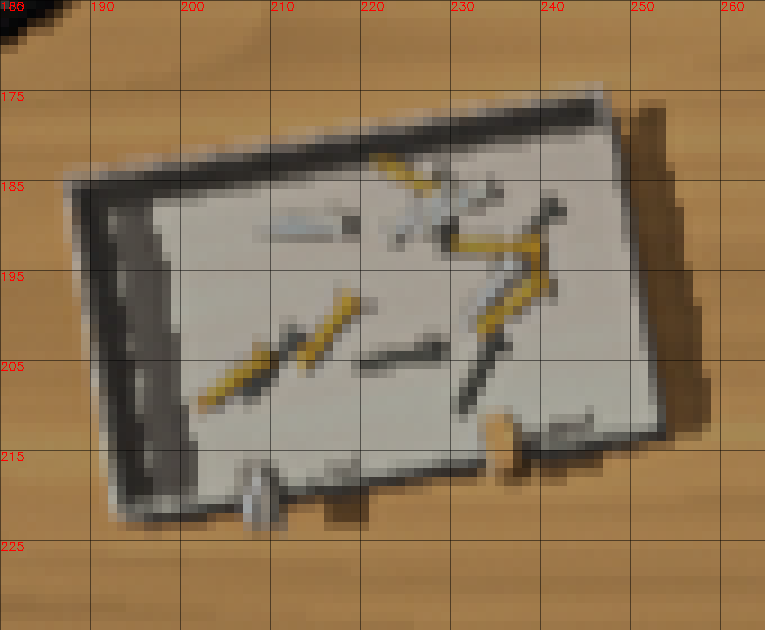

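View pics/a4.png

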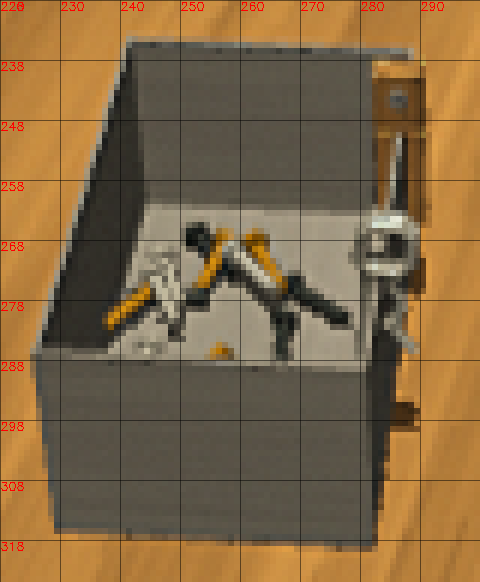

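```bash
python3 - <<'E'
from h import *
np.set_printoptions(precision=4,suppress=True)
# tin
def fit(n,px,h):
    return np.array([onplane(n,p,h)[:2] for p in px])
w=fit('top',[(187.5,184.2),(247,175),(253.5,213.5),(193,222.5)],.09); print(w)
local=np.array([[60,95],[60,-95],[-60,-95],[-60,95]])/1000.
def rig(l,w):
    a=l-l.mean(0);b=w-w.mean(0);t=np.arctan2((a[:,0]*b[:,1]-a[:,1]*b[:,0]).sum(),(a*b).sum());R=np.array([[np.cos(t),-np.sin(t)],[np.sin(t),np.cos(t)]]);T=w.mean(0)-R@l.mean(0);return t,R,T,w-(l@R.T+T)
t,R,T,e=rig(local,w); print('tin top',np.degrees(t),T,e*1000)
ws=fit('side',[(226.5,288.5),(241,235.5),(289,237.2),(281.5,290)],.09); ls=np.array([[60,95],[60,-95],[-60,-95],[-60,95]])/1000.
t2,R2,T2,e2=rig(ls,ws); print('tin side',np.degrees(t2),T2,e2*1000)
# dolly frame corners top, zt/5+(290,70)
z=[(181,140),(525,80),(625,550),(278,612)]
fw=np.array([onplane('top',(a/5+290-.4,b/5+70-.4),.114)[:2] for a,b in z]); print(fw)
for i in range(4):
    d=fw[(i+1)%4]-fw[i]; print(np.degrees(np.arctan2(d[1],d[0])),np.hypot(*d))
for (a,b),(c,d_) in (((232,322),(548,266)),((255,420),(572,358)),((275,518),(590,455)),((215,232),(530,172))):
    p=onplane('top',(a/5+290,b/5+70),.114)[:2];q=onplane('top',(c/5+290,d_/5+70),.114)[:2];d=p-q;print('bar',90-np.degrees(np.arctan2(d[1],d[0])))
print('axle end top',onplane('top',(311.7,189.8),.083))
# dolly-side: edges top of axle end
print('axle end side',onplane('side',(282.5,196.5),.08),onplane('side',(282.5,193),.091))
m=[onplane('side',p,0.0) for p in()]
Pa=np.array([[0,0,.08]])
E
```

```text
[[0.5701 0.3581]
 [0.5962 0.1728]
 [0.4758 0.1538]
 [0.4506 0.3409]]
tin top 8.054625161220448 [0.5232 0.2564] [[ 0.8074 -0.7281]
 [ 0.2738  2.0265]
 [-1.2602 -0.168 ]
 [ 0.179  -1.1304]]
tin side 9.57895864253153 [0.5226 0.2646] [[-1.2901 -0.3677]
 [-1.0189  0.938 ]
 [-0.0267  1.6649]
 [ 2.3357 -2.2353]]
[[ 0.8312 -0.0753]
 [ 0.8658 -0.2895]
 [ 0.5707 -0.34  ]
 [ 0.5358 -0.1276]]
-80.8300003173256 0.21697217517290052
-170.30528872975887 0.29933008222417906
99.3411594787 0.21523018072685926
10.026461103652515 0.2999940022346373
bar -9.301187809991404
bar -10.31376535231054
bar -10.54076039839299
bar -10.061733000644608
axle end top [ 0.5477 -0.0279  0.083 ]
axle end side [ 0.5473 -0.0344  0.08  ] [ 0.5473 -0.0354  0.091 ]
```

```bash
python3 - <<'E'
from h import *
from scipy.optimize import least_squares
np.set_printoptions(precision=4,suppress=True)
L=np.array([[60,95,90],[60,-95,90],[-60,-95,90],[-60,95,90]])/1000.
T=np.array([(186.5,183.9),(246.8,174.3),(253.3,212.9),(192.3,222.3)])
S=np.array([(241.2,233.8),(288.2,235.8),(225,286.7),(281.2,288.8)])[[2,0,1,3]]
def P(p):
    c,s=np.cos(p[2]),np.sin(p[2]); return L@np.array([[c,s,0],[-s,c,0],[0,0,1]])+[p[0],p[1],0]
for nm,ks in(('top',[('top',T)]),('side',[('side',S)]),('both',[('top',T),('side',S)])):
    r=least_squares(lambda p:np.concatenate([(proj(n,P(p))-q).ravel() for n,q in ks]),[.52,.26,.15])
    print(nm,r.x[:2],np.degrees(r.x[2]),r.fun)
    c,s=np.cos(r.x[2]),np.sin(r.x[2])
print('axle end',onplane('top',(311.6,189.75),.09),onplane('side',(282,196.3),.08))
tr={}
for n,u in(('top',(208.5-.5+.3,219.5)),('side',(284.2,268.5))): print('head',n,onplane(n,u,.103))
E
```

```text
top [0.5246 0.258 ] 8.309188651445826 [ 0.1827  0.2632  0.224   0.2149 -0.3209 -0.404  -0.0825 -0.0664]
side [0.5257 0.2594] 9.128208547103467 [ 0.0851 -0.2005 -0.6113 -0.0361  0.5503 -0.2518 -0.0389  0.3539]
both [0.5253 0.2587] 8.783468607756195 [-0.1696  0.3091 -0.2075 -0.2332 -0.4388 -0.9108 -0.1196 -0.0724  0.1205
 -0.5238 -0.1385 -0.2561  0.9699 -0.3008 -0.0875  0.2623]
axle end [ 0.547  -0.0271  0.09  ] [ 0.549  -0.0351  0.08  ]
head top [0.4585 0.2918 0.103 ]
head side [0.4576 0.2927 0.103 ]
```

Call:
send_rows:
  motion:
    - [0, 18.5, -28.8, 0, 0, 0, -3.2]
    - [0, 18.5, -28.8, 0, 0, 0, -3.2]
    - [0, 18.5, -28.8, 0, 0, 0, -3.2]
    - [0, 18.5, -28.8, 0, 0, 0, -3.2]
    - [0, 18.5, -28.8, 0, 0, 0, -3.2]
    - [0, 18.5, -28.8, 0, 0, 0, -3.2]
    - [0, 18.5, -28.8, 0, 0, 0, -3.2]
    - [0, 18.5, -28.8, 0, 0, 0, -3.2]
    - [0, 18.5, -28.8, 0, 0, 0, -3.2]
    - [0, 18.5, -28.8, 0, 0, 0, -3.2]
    - [0, 18.5, -28.8, 0, 0, 0, -3.2]
    - [0, 18.5, -28.8, 0, 0, 0, -3.2]
    - [0, 18.5, -28.8, 0, 0, 0, -3.2]
    - [0, 18.5, -28.8, 0, 0, 0, -3.2]
    - [0, 18.5, -28.8, 0, 0, 0, -3.2]
    - [0, 18.5, -28.8, 0, 0, 0, -3.2]
    - [0, 18.5, -28.8, 0, 0, 0, -3.2]
    - [0, 18.5, -28.8, 0, 0, 0, -3.1]
    - [0, 0, 0, 0, 0, 0, 0]
    - [0, 0, 0, 0, 0, 0, 0]
  squeeze: 60

```text
time_s: 2.57
tool_pos: [0.5452, -0.0122, 0.4043]
tool_rot: [-3.13, -0.266, 0.0]
wrist_force: [0.0, -0.1, 0.3]
gripper_width: 0.0002
```

Call:
send_rows:
  motion:
    - [0, 0, 0, -35, 0, 0, 0]
    - [0, 0, 0, -35, 0, 0, 0]
    - [0, 0, 0, -30, 0, 0, 0]
    - [0, 0, 0, -19, 0, 0, 0]
    - [0, 0, 0, 0, 0, 0, 0]

```text
time_s: 2.98
tool_pos: [0.5418, -0.0092, 0.2817]
tool_rot: [-3.127, -0.273, 0.013]
wrist_force: [-1.0, -0.9, -0.5]
gripper_width: -0.0001
```

```bash
cat >> h.py <<'E'
def zoom(n,src,box,k,out):
    x0,x1,y0,y1=box
    im=cv2.imread(f'pics/{src}.png')[y0:y1,x0:x1]; im=cv2.resize(im,None,fx=k,fy=k,interpolation=cv2.INTER_NEAREST)
    for c in range(x0,x1):
        if c%10==0: cv2.putText(im,str(c),((c-x0)*k,10),0,.4,(0,0,255),1); im[:,(c-x0)*k]=im[:,(c-x0)*k]//2
    for c in range(y0,y1):
        if c%10==0: cv2.putText(im,str(c),(0,(c-y0)*k+10),0,.4,(0,0,255),1); im[(c-y0)*k]=im[(c-y0)*k]//2
    cv2.imwrite(f'pics/{out}.png',im)
E
python3 - <<'E'
from h import *
grab('side','s1');grab('top','t1')
zoom('side','s1',(250,320,140,210),8,'s1z'); zoom('top','t1',(300,370,155,215),9,'t1z')
print(env.state()['tool_pos'],env.state()['wrist_force'])
E
```

```text
[ 0.54397887 -0.00973186  0.28580191] [0.99829261 0.47598623 0.06127847]
```

View pics/s1z.png

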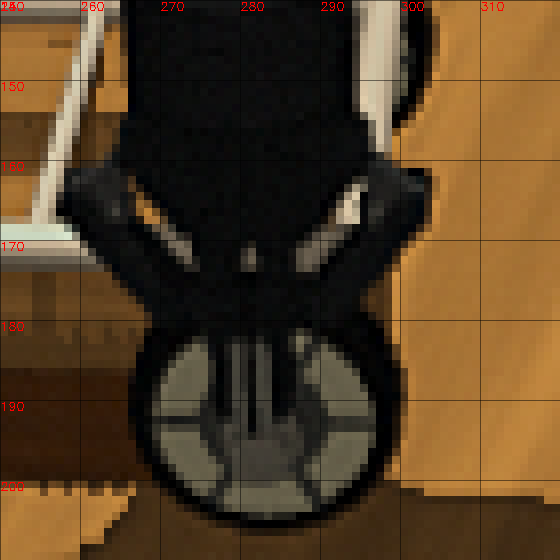

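View pics/t1z.png

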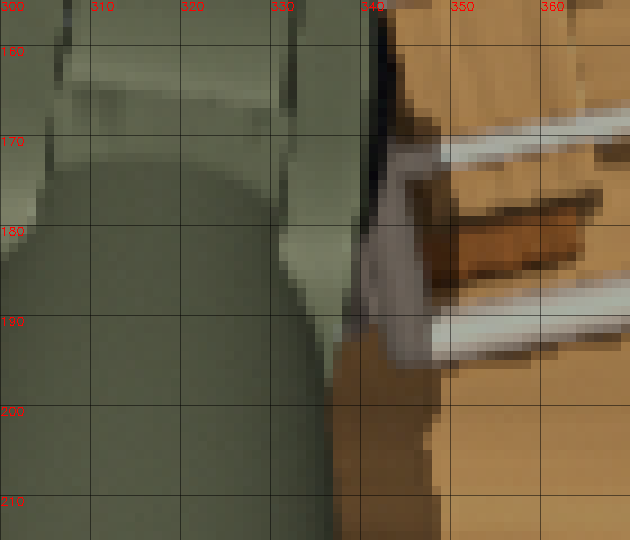

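Call:
send_rows:
  motion:
    - [0, 0.5, -3, 0, 0, 0, 0]
    - [0, 0.5, -3, 0, 0, 0, 0]
    - [0, 0.5, -3, 0, 0, 0, 0]
    - [0, 0.5, -3, 0, 0, 0, 0]
    - [0, 0.5, -3, 0, 0, 0, 0]
    - [0, 0.5, -3, 0, 0, 0, 0]
    - [0, 0, 0, 0, 0, 0, 0]

```text
time_s: 3.67
tool_pos: [0.5477, -0.0294, 0.2859]
tool_rot: [3.13, 0.269, 0.001]
wrist_force: [0.6, -0.2, -0.7]
gripper_width: -0.0001
```

Call:
send_rows:
  motion:
    - [0, 0.3, -2, 0, 0, 0, 0]
    - [0, 0.4, -2, 0, 0, 0, 0]
    - [0, 0.3, -2, 0, 0, 0, 0]
    - [0, 0.4, -2, 0, 0, 0, 0]

```text
time_s: 4.0
tool_pos: [0.549, -0.0368, 0.2856]
tool_rot: [-3.13, -0.271, 0.0]
wrist_force: [0.2, -0.0, -1.0]
gripper_width: 0.0
```

Call:
send_rows:
  motion:
    - [0, 0.3, -2, 0, 0, 0, 0]
    - [0, 0.4, -2, 0, 0, 0, 0]
    - [0, 0.3, -2, 0, 0, 0, 0]
    - [0, 0.4, -2, 0, 0, 0, 0]

```text
time_s: 4.33
tool_pos: [0.5504, -0.0449, 0.2857]
tool_rot: [3.13, 0.271, -0.0]
wrist_force: [0.6, 0.5, -0.5]
gripper_width: -0.0
```

Call:
send_rows:
  motion:
    - [0, 0.3, -1.5, 0, 0, 0, 0]
    - [0, 0.2, -1.5, 0, 0, 0, 0]
    - [0, 0.3, -1.5, 0, 0, 0, 0]

```text
time_s: 4.58
tool_pos: [0.551, -0.0488, 0.2856]
tool_rot: [-3.128, -0.271, 0.0]
wrist_force: [-0.8, 4.1, 0.8]
gripper_width: 0.0
```

Call:
send_rows:
  motion:
    - [0, 0.3, -1.5, 0, 0, 0, 0]
    - [0, 0.2, -1.5, 0, 0, 0, 0]
    - [0, 0.3, -1.5, 0, 0, 0, 0]

```text
time_s: 4.83
tool_pos: [0.5519, -0.0536, 0.2856]
tool_rot: [-3.129, -0.271, 0.0]
wrist_force: [-0.5, 3.9, 0.4]
gripper_width: -0.0
```

Call:
send_rows:
  motion:
    - [0, 0.2, -1, 0, 0, 0, 0]
    - [0, 0.2, -1, 0, 0, 0, 0]

```text
time_s: 5.0
tool_pos: [0.5523, -0.0557, 0.2856]
tool_rot: [-3.13, -0.271, 0.0]
wrist_force: [0.7, 3.1, 0.6]
gripper_width: -0.0001
```

Call:
send_rows:
  motion:
    - [0, 0.2, -1, 0, 0, 0, 0]
    - [0, 0.2, -1, 0, 0, 0, 0]

```text
time_s: 5.17
tool_pos: [0.5527, -0.0577, 0.2856]
tool_rot: [-3.13, -0.271, 0.0]
wrist_force: [-1.2, 3.0, 0.6]
gripper_width: -0.0
```

Call:
send_rows:
  motion:
    - [0, 0.2, -1, 0, 0, 0, 0]
    - [0, 0.2, -1, 0, 0, 0, 0]

```text
time_s: 5.33
tool_pos: [0.5531, -0.0598, 0.2856]
tool_rot: [-3.13, -0.27, 0.0]
wrist_force: [-0.9, 3.7, 0.4]
gripper_width: 0.0002
```

Call:
send_rows:
  motion:
    - [0, 0.2, -1, 0, 0, 0, 0]
    - [0, 0.2, -1, 0, 0, 0, 0]

```text
time_s: 5.5
tool_pos: [0.5535, -0.0618, 0.2856]
tool_rot: [-3.13, -0.27, 0.0]
wrist_force: [-0.9, 3.0, -0.1]
gripper_width: -0.0001
```

Call:
send_rows:
  motion:
    - [0, 0.2, -1, 0, 0, 0, 0]
    - [0, 0.2, -1, 0, 0, 0, 0]

```text
time_s: 5.67
tool_pos: [0.5536, -0.063, 0.2854]
tool_rot: [-3.127, -0.271, 0.001]
wrist_force: [-2.5, 9.2, -0.1]
gripper_width: 0.0
```

Call:
send_rows:
  motion:
    - [0, 0.2, -1, 0, 0, 0, 0]

```text
time_s: 5.75
tool_pos: [0.5537, -0.0634, 0.2854]
tool_rot: [-3.125, -0.272, 0.001]
wrist_force: [-1.4, 9.9, 0.6]
gripper_width: 0.0001
```

Call:
send_rows:
  motion:
    - [0, 0.1, -0.8, 0, 0, 0, 0]
    - [0, 0, 0, 0, 0, 0, 0]

```text
time_s: 5.92
tool_pos: [0.5536, -0.0638, 0.2853]
tool_rot: [-3.123, -0.272, 0.001]
wrist_force: [-1.0, 11.2, 1.2]
gripper_width: -0.0001
```

Call:
send_rows:
  motion:
    - [0, -1, 8, 0, 0, 0, 0]
    - [0, -3, 20, 0, 0, 0, 0]
    - [0, -5, 30, 10, 0, 0, 0]
    - [0, -5, 30, 40, 0, 0, 0]
    - [0, -8, 35, 30, 0, 0, 0]
    - [0.6, -12, 38, 20, 0, 0, 0]
    - [0.6, -12, 38, 10, 0, 0, 0]
    - [0.6, -12, 38, 0, 0, 0, 0]
    - [0.6, -12, 38, 0, 0, 0, 0]
    - [0.6, 0, 0, 0, 0, 0, 0]

```text
time_s: 6.75
tool_pos: [0.485, 0.2029, 0.3852]
tool_rot: [-3.128, -0.282, -0.003]
wrist_force: [-0.3, -0.9, 0.3]
gripper_width: 0.051
```

```bash
python3 - <<'E'
from h import *
grab('side','s2');grab('top','t2')
zoom('side','s2',(255,315,165,215),12,'s2z'); zoom('top','t2',(300,360,160,210),12,'t2z')
s=env.state();print(s['tool_pos'],s['tool_rot'],s['gripper_width'])
E
```

```text
[0.48663479 0.19911688 0.38466566] [3.12756197e+00 2.75011793e-01 3.09262880e-03] 0.05094137183385465
```

View pics/s2z.png

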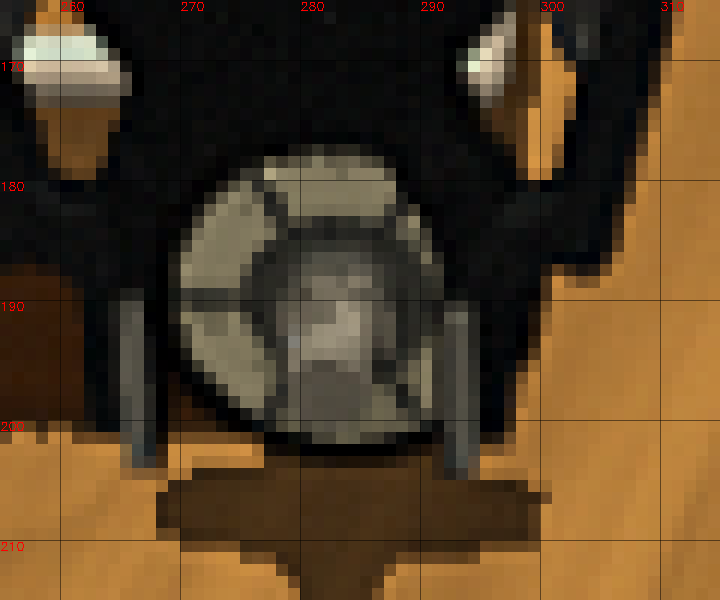

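View pics/t2z.png

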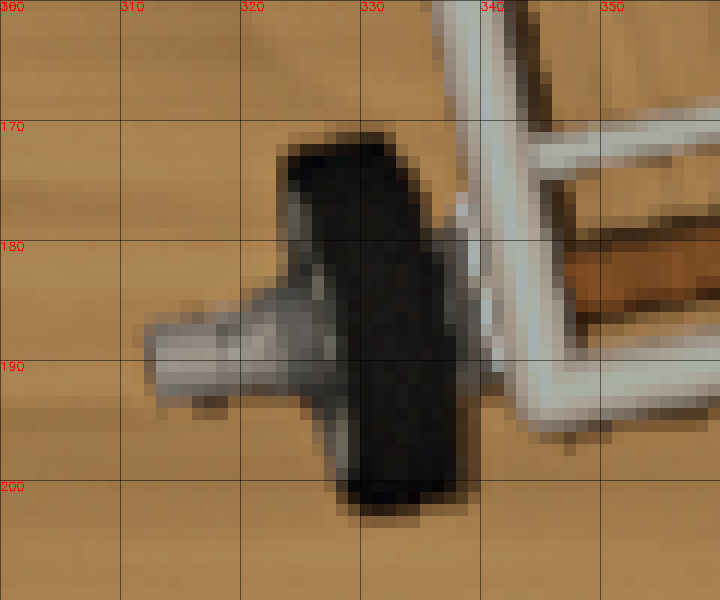

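View pics/s2.png

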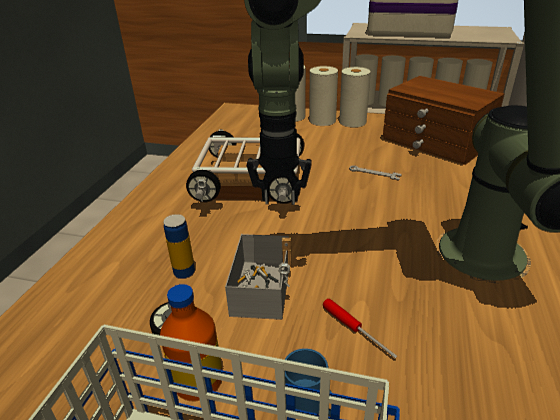

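```bash
python3 - <<'E'
from h import *
np.set_printoptions(precision=4,suppress=True)
y=np.radians(9.8); ex=np.array([np.cos(y),np.sin(y),0]); ey=np.array([-np.sin(y),np.cos(y),0])
H=np.array([.5515,-.0505,.08])
for n in('side','top'):
  print(n,'end',proj(n,H+.022*ey),'hole',proj(n,H),'end top',proj(n,H+.022*ey+[0,0,.011]),'axle sides at end',proj(n,H+.022*ey+.011*ex),proj(n,H+.022*ey-.011*ex))
  for a in(20,36,52): print(a,proj(n,H+.011*(np.sin(np.radians(a))*ex+[0,0,np.cos(np.radians(a))])))
im=cv2.imread('pics/s2.png'); print(im[184:202,274:292].mean(2).astype(int))
im=cv2.imread('pics/t2.png'); print(im[183:196,308:328].mean(2).astype(int))
E
```

```text
side end [[281.866  197.4848]] hole [[282.5175 193.4827]] end top [[281.7675 194.1659]] axle sides at end [[278.0078 197.3936]] [[285.7291 197.5761]]
20 [[281.122  190.3623]]
36 [[280.1967 190.7726]]
52 [[279.4533 191.3927]]
top end [[311.9281 189.8885]] hole [[318.8566 188.5942]] end top [[312.1723 189.4691]] axle sides at end [[311.256  186.4476]] [[312.601  193.3338]]
20 [[318.8991 187.007 ]]
36 [[318.6935 186.2141]]
52 [[318.5012 185.6085]]
[[111 114 117 105  46  26  37  35  27  36  34  36  27  40  81  92  54   5]
 [112 113  99  43  35  39  42  48  46  49  50  45  34  33  41  69  69  11]
 [112 106  41  25  37  44  60  75  74  77  74  61  42  39  35  46  98  35]
 [114  79  32  39  41  55  75  79  77  72  87  82  61  46  39  38  58  54]
 [105  51  35  39  39  64  87 108 108  94 117 107  62  46  37  40  43  47]
 [ 63  47  37  40  52  71  67 103 106 106  91  78  76  43  31  41  38  40]
 [ 59  32  32  40  72  82  92  96 101 142 124 104  72  57  27  40  31  22]
 [119  68  23  40  74  94  93  94 101 138 146 109  74  77  29  40  39  26]
 [116  98  41  36  74 104 107 134 139 141 147 104  
[... 1105 characters left out ...]
  91  92
   81  73]
 [121 122 121 113 102 125 131 133 136 136 110 127 136 144 125 104  91  90
   77  98]
 [123 123 125 122  97 140 145 145 144 147 135 153 143 140 122 111  88  82
   69  94]
 [126 127 127 125  92 143 146 144 144 143 127 132 131 125 123 103  79  76
   67  65]
 [126 127 127 126  96 129 129 129 128 126 115 114 107  99  99  88  68  64
   62  52]
 [127 126 126 127 110 111 107 103  98  92  86  90  76  67  68  74  60  48
   47  42]
 [120 120 119 122 121 104 104 102  71  56  59  91  94  95  93  94  90  56
   41  46]
 [112 112 113 114 116 107 116 117  94  87  89 115 119 120 119 120 120  95
   63  50]
 [113 112 112 113 114 113 115 116 114 116 115 116 116 117 116 117 119 119
   90  65]]
```

```bash
python3 - <<'E'
from h import *
np.set_printoptions(precision=4,suppress=True)
y=np.radians(10.05); ex=np.array([np.cos(y),np.sin(y),0]);ey=np.array([-np.sin(y),np.cos(y),0])
T=np.array([.48663,.19912,.38467])
for d in(.173,.168,.163,.158):
  print(d,[proj('side',T+s*.0275*ex+f*ey-[0,0,d])[0] for s in(1,-1) for f in (.011,-.011)])
E
```

```text
0.173 [array([268.2018, 204.9526]), array([269.2377, 199.7154]), array([292.9554, 205.5116]), array([293.5445, 200.2437])]
0.168 [array([268.1064, 203.047 ]), array([269.147 , 197.8301]), array([292.9292, 203.5999]), array([293.5204, 198.3525])]
0.163 [array([268.0106, 201.1307]), array([269.0558, 195.9344]), array([292.9028, 201.6775]), array([293.4961, 196.4508])]
0.158 [array([267.9142, 199.2036]), array([268.964 , 194.0282]), array([292.8762, 199.7442]), array([293.4717, 194.5385])]
```

```bash
python3 - <<'E'
from h import *
zoom('side','s2',(225,345,130,215),6,'s2y')
E
```

```text
(no output)
```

View pics/s2y.png

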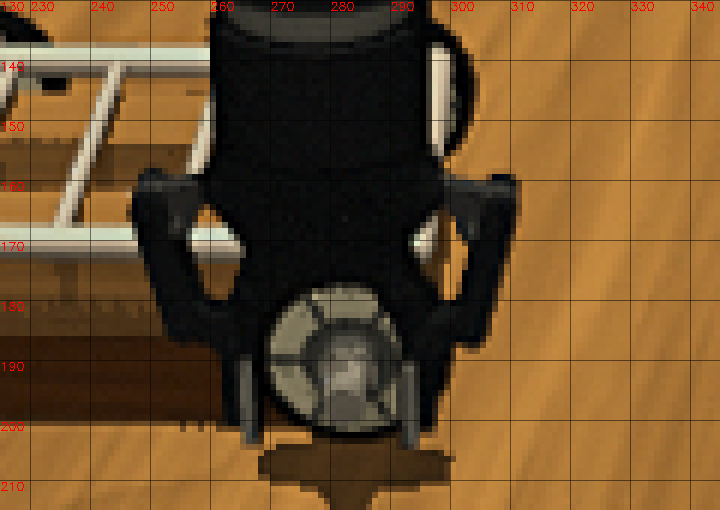

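Call:
send_rows:
  motion:
    - [0.6, -9.5, 31, -12, 0, 0, -0.5]
    - [0.6, -9.5, 31, -18, 0, 0, -0.5]
    - [0.6, -9.6, 31, -20, 0, 0, -0.4]
    - [0.6, 0, 0, 0, 0, 0, 0]
    - [0.6, 0, 0, 0, 0, 0, 0]

```text
time_s: 7.27
tool_pos: [0.4582, 0.2906, 0.333]
tool_rot: [3.131, 0.233, -0.002]
wrist_force: [-0.7, -0.2, -0.3]
gripper_width: 0.0516
```

```bash
python3 - <<'E'
from h import *
grab('side','s3')
zoom('side','s3',(235,335,200,300),6,'s3z')
for r in env.trace('side','clip_head')[:2]: print(r['conf'],r['xy'])
s=env.state();print(s['tool_pos'],s['tool_rot'],s['gripper_width'])
E
```

```text
0.64 [284.0, 271.8]
[0.45926462 0.28976924 0.33458659] [3.13214513e+00 2.29122438e-01 1.63601908e-03] 0.05100893419857001
```

View pics/s3z.png

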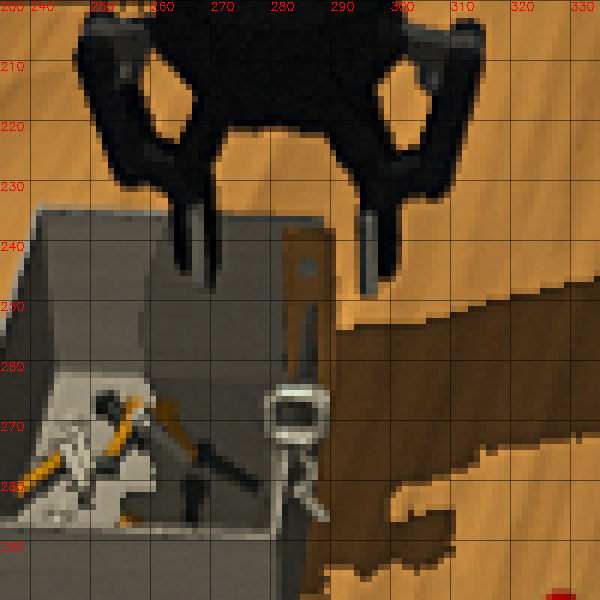

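```bash
python3 - <<'E'
from h import *
np.set_printoptions(precision=4,suppress=True)
T=np.array([.45926,.28977,.3346])
y=np.radians(8.4); ex=np.array([np.cos(y),np.sin(y),0]);ey=np.array([-np.sin(y),np.cos(y),0])
for s in(1,-1):
  for e in(.0255,.0325): print(s,e,[proj('side',T+s*e*ex+f*ey-[0,0,.168])[0] for f in(.011,-.011)])
print('head',proj('side',[.458,.292,.103]),proj('side',[.458,.292,.116]),proj('side',[.458,.292,.09]))
for s in (12,-12): print(proj('side',np.array([.458,.292,.103])+s/1000*ex+.005*ey))
E
```

```text
1 0.0255 [array([270.4552, 247.1163]), array([271.8004, 240.7877])]
1 0.0325 [array([267.1499, 246.9598]), array([268.5573, 240.6386])]
-1 0.0255 [array([294.6801, 248.2632]), array([295.5669, 241.8802])]
-1 0.0325 [array([298.0248, 248.4216]), array([298.8479, 242.031 ])]
head [[284.092  268.2619]] [[283.9571 263.6822]] [[284.2249 272.7748]]
[[278.3777 269.4798]]
[[289.335  270.0504]]
```

```bash
python3 - <<'E'
from h import *
print(proj('side',[.544,-.0097,.12]),proj('side',[.544-.0018,-.0097+.011,.113]))
E
```

```text
[[281.05658839 188.81059021]] [[280.73494146 193.07875603]]
```

Call:
send_rows:
  motion:
    - [0.6, -1.2, 1, -25, 0, 0, 0.2]
    - [0.6, -1.3, 1, -25, 0, 0, 0]
    - [0.6, 0, 0, -15, 0, 0, 0]
    - [0.6, 0, 0, -6, 0, 0, 0]
    - [0.6, 0, 0, 0, 0, 0, 0]
    - [0.6, 0, 0, 0, 0, 0, 0]

```text
time_s: 7.87
tool_pos: [0.4567, 0.2923, 0.2642]
tool_rot: [-3.133, -0.235, -0.002]
wrist_force: [0.5, -0.4, 0.0]
gripper_width: 0.0514
```

```bash
python3 - <<'E'
from h import *
grab('side','s4')
zoom('side','s4',(235,335,225,305),7,'s4z')
s=env.state();print(s['tool_pos'],s['tool_rot'],s['gripper_width'],s['wrist_force'])
E
```

```text
[0.45682512 0.29262278 0.26461778] [-3.13219931 -0.23550286 -0.00353277] 0.05128340536698297 [ 0.04559742 -0.00219867  0.02106056]
```

View pics/s4z.png

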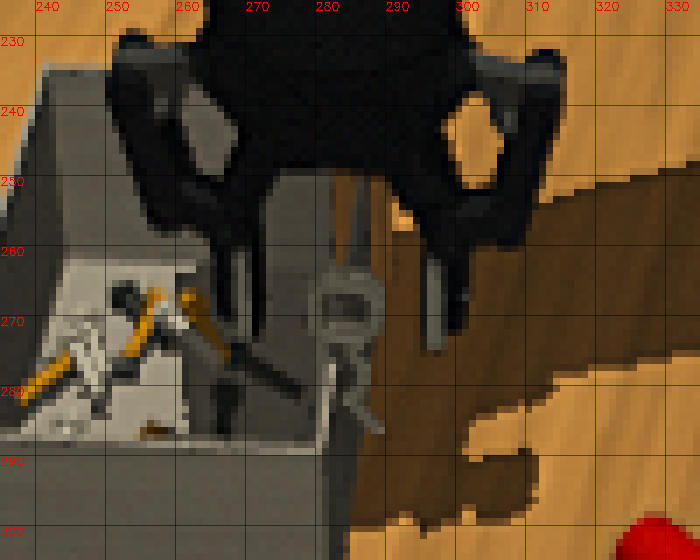

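Call:
send_rows:
  motion:
    - [0.6, -1.5, 0, 0, 0, 0, 0]
    - [0.5, -1.5, 0, 0, 0, 0, 0]
    - [0.4, 0, 0, 0, 0, 0, 0]
    - [0.36, 0, 0, 0, 0, 0, 0]
    - [0.33, 0, 0, 0, 0, 0, 0]
    - [0.33, 0, 0, 0, 0, 0, 0]
  squeeze: 25

```text
time_s: 8.42
tool_pos: [0.4531, 0.2933, 0.2637]
tool_rot: [-3.132, -0.238, -0.002]
wrist_force: [1.3, 0.5, 0.4]
gripper_width: 0.0281
```

```bash
python3 - <<'E'
from h import *
grab('side','s5')
zoom('side','s5',(235,335,225,305),7,'s5z')
s=env.state();print(s['tool_pos'],s['tool_rot'],s['gripper_width'],s['wrist_force'])
E
```

```text
[0.45307683 0.29328796 0.26362264] [-3.13226938e+00 -2.37874396e-01 -2.21666434e-03] 0.028042566557555937 [2.02496306 0.01262276 0.65601667]
```

View pics/s5z.png

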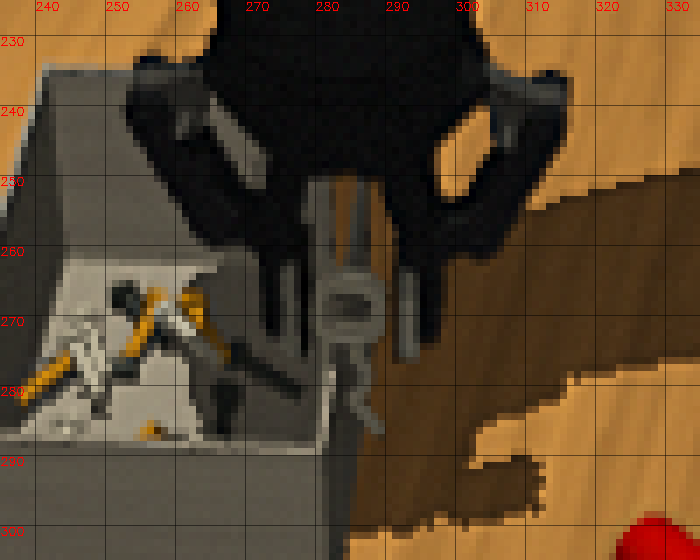

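Call:
send_rows:
  motion:
    - [0.33, 0, 0, 3.5, 0, 0, 0]
    - [0.25, 0, 0, 0, 0, 0, 0]
    - [0.2, 0, 0, 0, 0, 0, 0]
    - [0.15, 0, 0, 0, 0, 0, 0]
    - [0.15, 0, 0, 0, 0, 0, 0]
  squeeze: 25

```text
time_s: 8.88
tool_pos: [0.4538, 0.2933, 0.2677]
tool_rot: [-3.132, -0.237, -0.005]
wrist_force: [5.2, -0.5, 5.3]
gripper_width: 0.0242
```

Call:
send_rows:
  motion:
    - [0.1, 1, 0, 0, 0, 0, 0]
    - [0.1, 0, 0, 0, 0, 0, 0]
    - [0.1, 0, 0, 0, 0, 0, 0]
  squeeze: 80

```text
time_s: 9.13
tool_pos: [0.4543, 0.2934, 0.2678]
tool_rot: [-3.132, -0.238, -0.003]
wrist_force: [3.6, 0.4, 7.4]
gripper_width: 0.0219
```

Call:
send_rows:
  motion:
    - [0.1, 0, 0, 5, 0, 0, 0]
    - [0.1, 0, 0, 10, 0, 0, 0]
    - [0.1, 0, 0, 15, 0, 0, 0]
    - [0.1, 0, 0, 20, 0, 0, 0]
    - [0.1, 0, 0, 20, 0, 0, 0]
    - [0.1, 0, 0, 20, 0, 0, 0]
    - [0.1, 0, 0, 20, 0, 0, 0]
    - [0.1, 0, 0, 0, 0, 0, 0]
    - [0.1, 0, 0, 0, 0, 0, 0]

```text
time_s: 9.88
tool_pos: [0.4529, 0.293, 0.3765]
tool_rot: [-3.132, -0.238, 0.002]
wrist_force: [-0.4, 0.5, -0.2]
gripper_width: 0.0219
```

```bash
python3 - <<'E'
from h import *
grab('side','s6')
zoom('side','s6',(235,335,170,270),7,'s6z')
s=env.state();print(s['tool_pos'],s['tool_rot'],s['gripper_width'],s['wrist_force'])
E
```

```text
[0.45270752 0.29283504 0.37549852] [ 3.13202492  0.2380448  -0.00461984] 0.022238392926436187 [-0.62585464  0.38435032 -0.69156397]
```

View pics/s6z.png

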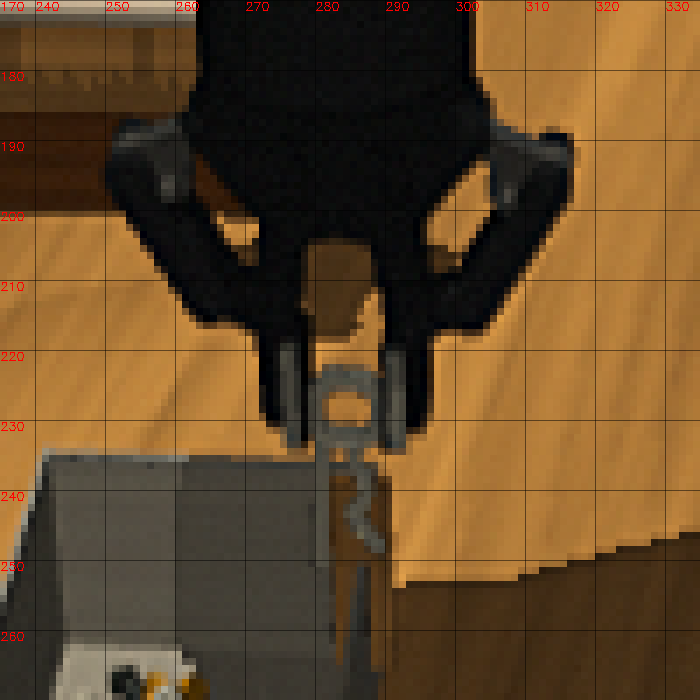

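Call:
send_rows:
  motion:
    - [0.1, 9, -20, 2, 0, 0, 0.1]
    - [0.1, 9, -34, 2, 0, 0, 0.1]
    - [0.1, 9, -34, 2, 0, 0, 0.1]
    - [0.1, 9, -34, 2, 0, 0, 0.1]
    - [0.1, 9, -34, 2, 0, 0, 0.1]
    - [0.1, 9, -34, 0, 0, 0, 0.1]
    - [0.1, 9, -34, 0, 0, 0, 0.1]
    - [0.1, 9, -34, 0, 0, 0, 0.1]
    - [0.1, 9, -34, 0, 0, 0, 0.1]
    - [0.1, 9, -24, 0, 0, 0, 0.1]
    - [0.1, 0, -20, 0, 0, 0, 0.1]
    - [0.1, 0, 0, 0, 0, 0, 0]
    - [0.1, 0, 0, 0, 0, 0, 0]
    - [0.1, 0, 0, 0, 0, 0, 0]

```text
time_s: 11.1
tool_pos: [0.5429, -0.0424, 0.3853]
tool_rot: [-3.128, -0.268, 0.005]
wrist_force: [0.4, 0.4, -0.7]
gripper_width: 0.0217
```

```bash
python3 - <<'E'
from h import *
grab('side','s7')
zoom('side','s7',(245,325,130,210),8,'s7z')
s=env.state();print(s['tool_pos'],s['tool_rot'],s['gripper_width'],s['wrist_force'])
T=s['tool_pos'];y=np.radians(9.8); ex=np.array([np.cos(y),np.sin(y),0])
print(proj('side',T+.007*ex-[0,0,.224]),proj('side',T+.007*ex-[0,0,.194]),proj('side',T-[0,0,.165]))
E
```

```text
[ 0.54302158 -0.04198731  0.38566118] [-3.12875265 -0.26914398  0.0036722 ] 0.021790307819192053 [ 0.61702825  0.12364085 -0.05183595]
[[281.46009042 169.959195  ]] [[281.17610274 160.19463319]] [[283.48987247 150.54011771]]
```

View pics/s7z.png

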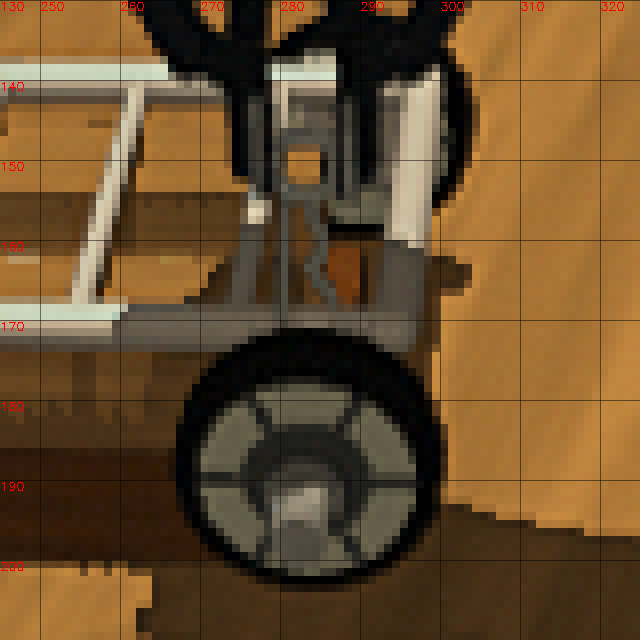

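Call:
send_rows:
  motion:
    - [0.1, 0, 0, -25, 0, 0, 0]
    - [0.1, 0, 0, -22, 0, 0, 0]
    - [0.1, 0, 0, -13, 0, 0, 0]
    - [0.1, 0, 0, 0, 0, 0, 0]
    - [0.1, 0, 0, 0, 0, 0, 0]

```text
time_s: 11.57
tool_pos: [0.5431, -0.0417, 0.3262]
tool_rot: [-3.129, -0.27, 0.003]
wrist_force: [0.1, 0.2, -0.0]
gripper_width: 0.0218
```

```bash
python3 - <<'E'
from h import *
grab('side','s8')
zoom('side','s8',(245,325,140,210),9,'s8z')
s=env.state();print(s['tool_pos'],s['tool_rot'],s['gripper_width'],s['wrist_force'],s['moment'])
E
```

```text
[ 0.54371417 -0.04205165  0.32716126] [-3.12981105e+00 -2.70065565e-01  5.17045774e-05] 0.02189789282933362 [-0.13869499 -0.24716589  0.11077524] [ 0.02268131  0.00949399 -0.01639962]
```

View pics/s8z.png

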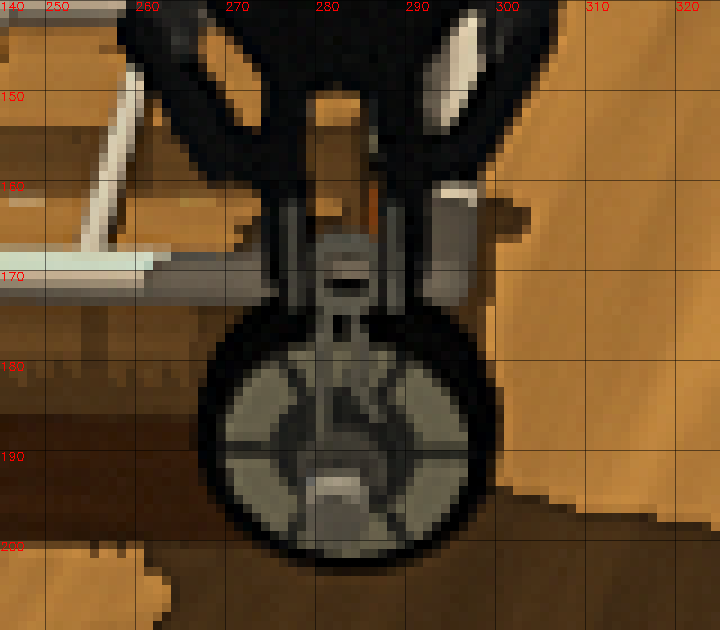

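Call:
send_rows:
  motion:
    - [0.1, 0, 0, -4, 0, 0, 0]
    - [0.1, 0, 0, -2, 0, 0, 0]
    - [0.1, 0, 0, -1, 0, 0, 0]

```text
time_s: 11.87
tool_pos: [0.5438, -0.0428, 0.3202]
tool_rot: [3.13, 0.268, 0.001]
wrist_force: [0.6, -0.3, 0.7]
gripper_width: 0.0218
```

Call:
send_rows:
  motion:
    - [0.1, 0, 0, -1, 0, 0, 0]
    - [0.1, 0, 0, 0, 0, 0, 0]

```text
time_s: 12.03
tool_pos: [0.5437, -0.043, 0.3188]
tool_rot: [3.13, 0.268, 0.0]
wrist_force: [0.1, -0.6, -0.5]
gripper_width: 0.0219
```

Call:
send_rows:
  motion:
    - [0.1, 0, 0, -1, 0, 0, 0]
    - [0.1, 0, 0, 0, 0, 0, 0]

```text
time_s: 12.2
tool_pos: [0.5436, -0.043, 0.3177]
tool_rot: [3.13, 0.268, -0.0]
wrist_force: [0.2, -0.5, -0.7]
gripper_width: 0.0218
```

Call:
send_rows:
  motion:
    - [0.1, 0, 0, -1, 0, 0, 0]
    - [0.1, 0, 0, 0, 0, 0, 0]

```text
time_s: 12.37
tool_pos: [0.5436, -0.043, 0.3166]
tool_rot: [-3.13, -0.268, 0.0]
wrist_force: [0.9, 0.1, -1.2]
gripper_width: 0.0221
```

Call:
send_rows:
  motion:
    - [0.1, 0, 0, -1, 0, 0, 0]
    - [0.1, 0, 0, 0, 0, 0, 0]

```text
time_s: 12.53
tool_pos: [0.5436, -0.0429, 0.3156]
tool_rot: [-3.13, -0.268, 0.0]
wrist_force: [0.3, 1.2, -0.5]
gripper_width: 0.0224
```

Call:
send_rows:
  motion:
    - [0.1, 0, 0, -1, 0, 0, 0]
    - [0.1, 0, 0, 0, 0, 0, 0]

```text
time_s: 12.7
tool_pos: [0.5436, -0.0429, 0.3146]
tool_rot: [-3.13, -0.268, 0.0]
wrist_force: [0.3, -0.3, -0.0]
gripper_width: 0.022
```

Call:
send_rows:
  motion:
    - [0.1, 0, 0, -1, 0, 0, 0]
    - [0.1, 0, 0, 0, 0, 0, 0]

```text
time_s: 12.87
tool_pos: [0.5437, -0.0429, 0.3136]
tool_rot: [-3.13, -0.268, 0.0]
wrist_force: [0.2, -0.1, -0.3]
gripper_width: 0.0216
```

Call:
send_rows:
  motion:
    - [0.1, 0, 0, -0.8, 0, 0, 0]
    - [0.1, 0, 0, 0, 0, 0, 0]

```text
time_s: 13.03
tool_pos: [0.544, -0.043, 0.3132]
tool_rot: [3.13, 0.268, 0.002]
wrist_force: [0.4, 0.3, 1.1]
gripper_width: 0.0221
```

Call:
send_rows:
  motion:
    - [0.1, 0, 0, -0.8, 0, 0, 0]
    - [0.1, 0, 0, 0, 0, 0, 0]

```text
time_s: 13.2
tool_pos: [0.5443, -0.043, 0.3126]
tool_rot: [3.13, 0.268, 0.003]
wrist_force: [2.1, 0.2, 1.3]
gripper_width: 0.0221
```

Call:
send_rows:
  motion:
    - [0.1, 0, 0, -0.8, 0, 0, 0]
    - [0.1, 0, 0, 0, 0, 0, 0]

```text
time_s: 13.37
tool_pos: [0.5446, -0.043, 0.3121]
tool_rot: [3.13, 0.268, 0.005]
wrist_force: [2.8, 0.4, 2.5]
gripper_width: 0.022
```

Call:
send_rows:
  motion:
    - [0.1, 0, 0, 4.5, 0, 0, 0]
    - [0.1, -5, -0.9, 0, 0, 0, 0]
    - [0.1, 0, 0, 0, 0, 0, 0]

```text
time_s: 13.62
tool_pos: [0.5372, -0.0438, 0.3153]
tool_rot: [-3.13, -0.268, 0.005]
wrist_force: [0.2, -0.1, -0.4]
gripper_width: 0.0217
```

Call:
send_rows:
  motion:
    - [0.1, 0, 0, -0.8, 0, 0, 0]
    - [0.1, 0, 0, 0, 0, 0, 0]

```text
time_s: 13.78
tool_pos: [0.5381, -0.0438, 0.3146]
tool_rot: [-3.13, -0.267, 0.002]
wrist_force: [0.2, 0.8, -0.1]
gripper_width: 0.0219
```

Call:
send_rows:
  motion:
    - [0.1, 0, 0, -0.8, 0, 0, 0]
    - [0.1, 0, 0, 0, 0, 0, 0]

```text
time_s: 13.95
tool_pos: [0.5385, -0.0439, 0.3143]
tool_rot: [3.13, 0.268, -0.001]
wrist_force: [1.0, 0.0, 2.5]
gripper_width: 0.022
```

Call:
send_rows:
  motion:
    - [0.1, 0, 0, -0.8, 0, 0, 0]
    - [0.1, 0, 0, 0, 0, 0, 0]

```text
time_s: 14.12
tool_pos: [0.5389, -0.0439, 0.314]
tool_rot: [3.13, 0.268, 0.001]
wrist_force: [-2.3, 0.1, 4.8]
gripper_width: 0.0218
```

Call:
send_rows:
  motion:
    - [0.1, 0, 0, 1.5, 0, 0, 0]
    - [0.1, 0.5, -3, 0, 0, 0, 0]
    - [0.1, 0.5, -3, 0, 0, 0, 0]
    - [0.1, 0, 0, 0, 0, 0, 0]

```text
time_s: 14.45
tool_pos: [0.5398, -0.0504, 0.3147]
tool_rot: [3.13, 0.267, -0.0]
wrist_force: [0.8, 0.3, -0.6]
gripper_width: 0.0221
```

Call:
send_rows:
  motion:
    - [0.1, 0.2, -1, 0, 0, 0, 0]
    - [0.1, 0.2, -1, 0, 0, 0, 0]
    - [0.1, 0, 0, 0, 0, 0, 0]

```text
time_s: 14.7
tool_pos: [0.5401, -0.052, 0.3148]
tool_rot: [3.13, 0.267, -0.0]
wrist_force: [-0.3, 0.3, -1.7]
gripper_width: 0.0218
```

Call:
send_rows:
  motion:
    - [0.1, 0.2, -1, 0, 0, 0, 0]
    - [0.1, 0.2, -1, 0, 0, 0, 0]
    - [0.1, 0, 0, 0, 0, 0, 0]

```text
time_s: 14.95
tool_pos: [0.5405, -0.054, 0.3149]
tool_rot: [3.13, 0.268, 0.0]
wrist_force: [0.5, -0.1, -0.5]
gripper_width: 0.0217
```

Call:
send_rows:
  motion:
    - [0.1, 0.2, -1, 0, 0, 0, 0]
    - [0.1, 0.1, -1, 0, 0, 0, 0]
    - [0.1, 0, 0, 0, 0, 0, 0]

```text
time_s: 15.2
tool_pos: [0.5408, -0.056, 0.3149]
tool_rot: [3.13, 0.268, 0.0]
wrist_force: [-0.6, -0.7, -0.7]
gripper_width: 0.0218
```

Call:
send_rows:
  motion:
    - [0.1, 0.1, -1, 0, 0, 0, 0]
    - [0.1, 0, 0, 0, 0, 0, 0]

```text
time_s: 15.37
tool_pos: [0.5408, -0.0568, 0.315]
tool_rot: [-3.129, -0.268, -0.0]
wrist_force: [0.6, 1.7, -0.7]
gripper_width: 0.022
```

Call:
send_rows:
  motion:
    - [0.1, 0.1, -1, 0, 0, 0, 0]
    - [0.1, 0, 0, 0, 0, 0, 0]

```text
time_s: 15.53
tool_pos: [0.5409, -0.0576, 0.3149]
tool_rot: [-3.129, -0.268, -0.0]
wrist_force: [-0.2, 2.4, 0.1]
gripper_width: 0.0219
```

Call:
send_rows:
  motion:
    - [0.1, 0.1, -1, 0, 0, 0, 0]
    - [0.1, 0, 0, 0, 0, 0, 0]

```text
time_s: 15.7
tool_pos: [0.541, -0.0584, 0.3149]
tool_rot: [-3.128, -0.268, -0.0]
wrist_force: [-0.5, 4.0, 0.3]
gripper_width: 0.0221
```

Call:
send_rows:
  motion:
    - [0.1, 0, 2, 2, 0, 0, 0]
    - [0.1, 2.5, 4, 1, 0, 0, 0]
    - [0.1, 2.4, 3.2, 0, 0, 0, 0]
    - [0.1, 0, 0, 0, 0, 0, 0]
    - [0.1, 0, 0, 0, 0, 0, 0]

```text
time_s: 16.12
tool_pos: [0.5462, -0.0496, 0.3181]
tool_rot: [3.129, 0.268, 0.0]
wrist_force: [0.1, -0.1, 0.2]
gripper_width: 0.0216
```

```bash
python3 - <<'E'
from h import *
grab('side','s9')
zoom('side','s9',(255,315,155,210),11,'s9z')
s=env.state();print(s['time_s'],s['tool_pos'],s['tool_rot'],s['wrist_force'])
E
```

```text
16.1667 [ 0.54609884 -0.04966285  0.31797426] [3.12944277e+00 2.67968113e-01 1.22342199e-05] [ 0.17158919 -0.39722364 -0.52766936]
```

View pics/s9z.png

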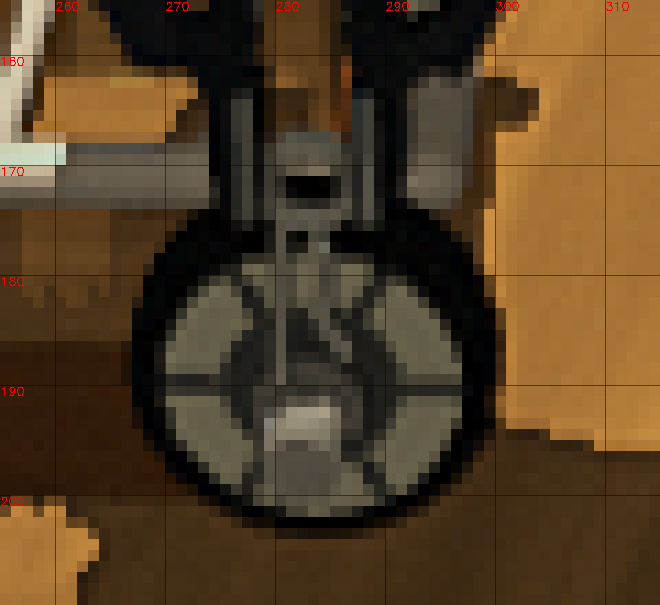

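Call:
send_rows:
  motion:
    - [0.1, -0.2, -0.3, -2, 0, 0, 0]
    - [0.1, 0, 0, -1.5, 0, 0, 0]
    - [0.1, 0, 0, 0, 0, 0, 0]

```text
time_s: 16.42
tool_pos: [0.5455, -0.0501, 0.314]
tool_rot: [-3.13, -0.267, 0.001]
wrist_force: [-0.0, -0.4, -0.6]
gripper_width: 0.0223
```

Call:
send_rows:
  motion:
    - [0.1, 0, 0, -1, 0, 0, 0]
    - [0.1, 0, 0, 0, 0, 0, 0]

```text
time_s: 16.58
tool_pos: [0.5457, -0.05, 0.3132]
tool_rot: [-3.13, -0.268, 0.001]
wrist_force: [0.4, -0.1, -1.5]
gripper_width: 0.0216
```

Call:
send_rows:
  motion:
    - [0.1, 0, 0, -1, 0, 0, 0]
    - [0.1, 0, 0, 0, 0, 0, 0]

```text
time_s: 16.75
tool_pos: [0.5457, -0.05, 0.3123]
tool_rot: [-3.13, -0.268, 0.0]
wrist_force: [0.4, 0.0, -0.7]
gripper_width: 0.0218
```

Call:
send_rows:
  motion:
    - [0.1, 0, 0, -1, 0, 0, 0]
    - [0.1, 0, 0, 0, 0, 0, 0]

```text
time_s: 16.92
tool_pos: [0.5457, -0.0499, 0.3113]
tool_rot: [-3.13, -0.268, 0.0]
wrist_force: [0.5, 0.8, -0.9]
gripper_width: 0.0222
```

Call:
send_rows:
  motion:
    - [0.1, 0, 0, -0.8, 0, 0, 0]
    - [0.1, 0, 0, 0, 0, 0, 0]

```text
time_s: 17.08
tool_pos: [0.5456, -0.0499, 0.3105]
tool_rot: [3.13, 0.268, -0.001]
wrist_force: [-0.9, -0.6, -0.2]
gripper_width: 0.022
```

Call:
send_rows:
  motion:
    - [0.1, 0, 0, -0.8, 0, 0, 0]
    - [0.1, 0, 0, 0, 0, 0, 0]

```text
time_s: 17.25
tool_pos: [0.5453, -0.0499, 0.3096]
tool_rot: [3.13, 0.268, -0.002]
wrist_force: [-2.3, 0.1, -0.1]
gripper_width: 0.0218
```

Call:
send_rows:
  motion:
    - [0.1, 0, 0, -0.8, 0, 0, 0]
    - [0.1, 0, 0, 0, 0, 0, 0]

```text
time_s: 17.42
tool_pos: [0.5452, -0.0499, 0.3087]
tool_rot: [3.13, 0.268, -0.003]
wrist_force: [-3.1, -0.8, 0.4]
gripper_width: 0.0221
```

Call:
send_rows:
  motion:
    - [0.1, -1, -0.2, 0, 0, 0, 0]
    - [0.1, -1, -0.2, 0, 0, 0, 0]
    - [0.1, 0, 0, 0, 0, 0, 0]

```text
time_s: 17.67
tool_pos: [0.5441, -0.0504, 0.3092]
tool_rot: [-3.13, -0.268, -0.002]
wrist_force: [0.8, -0.2, -0.4]
gripper_width: 0.0217
```

Call:
send_rows:
  motion:
    - [0.1, -1, -0.2, -0.5, 0, 0, 0]
    - [0.1, -1, -0.2, -0.5, 0, 0, 0]
    - [0.1, 0, 0, 0, 0, 0, 0]

```text
time_s: 17.92
tool_pos: [0.5423, -0.0508, 0.3083]
tool_rot: [-3.13, -0.268, -0.003]
wrist_force: [2.3, 0.3, -0.4]
gripper_width: 0.0219
```

Call:
send_rows:
  motion:
    - [0.1, -1, -0.2, 0, 0, 0, 0]
    - [0.1, -1, -0.2, 0, 0, 0, 0]
    - [0.1, 0, 0, 0, 0, 0, 0]

```text
time_s: 18.17
tool_pos: [0.541, -0.0511, 0.3087]
tool_rot: [-3.13, -0.268, -0.007]
wrist_force: [4.9, 1.7, -1.9]
gripper_width: 0.0219
```

Call:
send_rows:
  motion:
    - [0.1, -1, -0.2, -0.3, 0, 0, 0]
    - [0.1, -1, -0.2, 0, 0, 0, 0]
    - [0.1, 0, 0, 0, 0, 0, 0]

```text
time_s: 18.42
tool_pos: [0.5394, -0.0515, 0.3087]
tool_rot: [-3.13, -0.268, -0.009]
wrist_force: [6.3, 1.5, -0.5]
gripper_width: 0.022
```

Call:
send_rows:
  motion:
    - [0.1, -1, -0.2, -0.3, 0, 0, 0]
    - [0.1, 0, 0, 0, 0, 0, 0]

```text
time_s: 18.58
tool_pos: [0.5386, -0.0517, 0.3086]
tool_rot: [-3.13, -0.268, -0.01]
wrist_force: [6.6, 1.4, -1.1]
gripper_width: 0.0218
```

```bash
python3 - <<'E'
from h import *
grab('side','s10')
zoom('side','s10',(255,315,155,210),11,'s10z')
s=env.state();print(s['time_s'],s['tool_pos'],s['tool_rot'],s['wrist_force'])
E
```

```text
18.6333 [ 0.53860128 -0.05167767  0.30855685] [-3.12976676 -0.26845295 -0.00964558] [ 6.31683538  1.04203964 -0.45868443]
```

View pics/s10z.png

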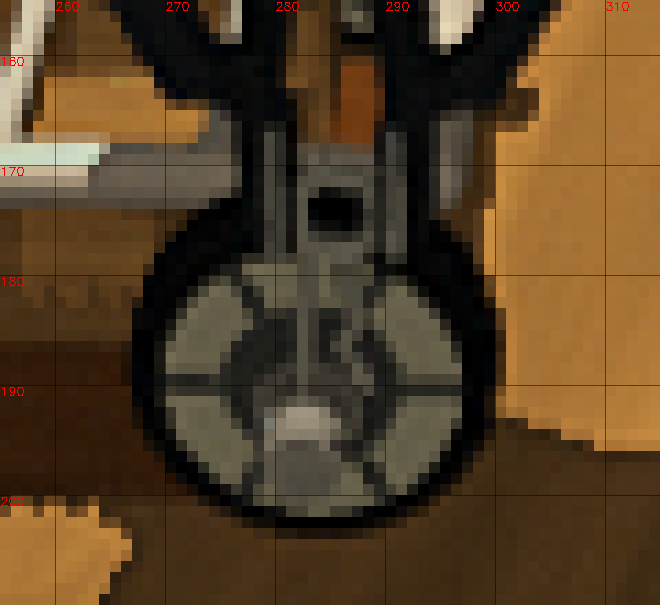

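Call:
send_rows:
  motion:
    - [0.1, -0.3, 0, -1, 0, 0, 0]
    - [0.1, 0, 0, -1, 0, 0, 0]
    - [0.1, 0, 0, 0, 0, 0, 0]

```text
time_s: 18.88
tool_pos: [0.5384, -0.0518, 0.3066]
tool_rot: [3.13, 0.268, 0.01]
wrist_force: [6.9, 1.5, -2.6]
gripper_width: 0.022
```

Call:
send_rows:
  motion:
    - [0.1, 0, 0, -1, 0, 0, 0]
    - [0.1, 0, 0, -1, 0, 0, 0]
    - [0.1, 0, 0, 0, 0, 0, 0]

```text
time_s: 19.13
tool_pos: [0.5384, -0.0518, 0.3046]
tool_rot: [3.13, 0.268, 0.01]
wrist_force: [7.0, 1.3, -1.3]
gripper_width: 0.0219
```

Call:
send_rows:
  motion:
    - [0.1, 0, 0, -1, 0, 0, 0]
    - [0.1, 0, 0, -1, 0, 0, 0]
    - [0.1, 0, 0, 0, 0, 0, 0]

```text
time_s: 19.38
tool_pos: [0.5384, -0.0518, 0.3026]
tool_rot: [3.13, 0.268, 0.01]
wrist_force: [7.1, 1.0, -1.8]
gripper_width: 0.0219
```

Call:
send_rows:
  motion:
    - [0.1, 0.5, 0.1, -1, 0, 0, 0]
    - [0.1, 0.5, 0.1, -1, 0, 0, 0]
    - [0.1, 0, 0, -1, 0, 0, 0]
    - [0.1, 0, 0, 0, 0, 0, 0]

```text
time_s: 19.72
tool_pos: [0.5389, -0.0516, 0.2992]
tool_rot: [3.13, 0.268, 0.007]
wrist_force: [7.0, 1.8, -2.2]
gripper_width: 0.0219
```

Call:
send_rows:
  motion:
    - [0.1, 0.3, 0, -1, 0, 0, 0]
    - [0.1, 0, 0, -1, 0, 0, 0]
    - [0.1, 0, 0, -1, 0, 0, 0]
    - [0.1, 0, 0, 0, 0, 0, 0]

```text
time_s: 20.05
tool_pos: [0.5391, -0.0516, 0.2961]
tool_rot: [3.13, 0.268, 0.007]
wrist_force: [6.6, 0.8, -1.8]
gripper_width: 0.0222
```

Call:
send_rows:
  motion:
    - [0.1, 0, 0, -1, 0, 0, 0]
    - [0.1, 0, 0, -1, 0, 0, 0]
    - [0.1, 0, 0, -1, 0, 0, 0]
    - [0.1, 0, 0, 0, 0, 0, 0]

```text
time_s: 20.38
tool_pos: [0.539, -0.0516, 0.2931]
tool_rot: [3.13, 0.268, 0.006]
wrist_force: [6.3, 1.0, -1.0]
gripper_width: 0.0222
```

Call:
send_rows:
  motion:
    - [0.1, 0.4, 0, -1, 0, 0, 0]
    - [0.1, 0.4, 0, -1, 0, 0, 0]
    - [0.1, 0, 0, -1, 0, 0, 0]
    - [0.1, 0, 0, 0, 0, 0, 0]

```text
time_s: 20.72
tool_pos: [0.539, -0.0517, 0.2898]
tool_rot: [3.13, 0.268, 0.002]
wrist_force: [5.1, -0.1, 2.5]
gripper_width: 0.022
```

Call:
send_rows:
  motion:
    - [0.1, 0, 0, -1, 0, 0, 0]
    - [0.1, 0, 0, -1, 0, 0, 0]
    - [0.1, 0, 0, 0, 0, 0, 0]

```text
time_s: 20.97
tool_pos: [0.5389, -0.0516, 0.2879]
tool_rot: [3.13, 0.268, 0.002]
wrist_force: [3.3, 0.2, 3.9]
gripper_width: 0.0221
```

Call:
send_rows:
  motion:
    - [0.1, 0, 0, -1, 0, 0, 0]
    - [0.1, 0, 0, -1, 0, 0, 0]
    - [0.1, 0, 0, 0, 0, 0, 0]

```text
time_s: 21.22
tool_pos: [0.5389, -0.0516, 0.2858]
tool_rot: [3.13, 0.268, 0.002]
wrist_force: [4.0, -0.2, 3.6]
gripper_width: 0.0217
```

Call:
send_rows:
  motion:
    - [0.1, 0, 0, -1, 0, 0, 0]
    - [0.1, 0, 0, -1, 0, 0, 0]
    - [0.1, 0, 0, 0, 0, 0, 0]

```text
time_s: 21.47
tool_pos: [0.5389, -0.0516, 0.2837]
tool_rot: [3.13, 0.268, 0.002]
wrist_force: [4.9, 0.4, 2.9]
gripper_width: 0.0219
```

Call:
send_rows:
  motion:
    - [0.1, 0, 0, -1, 0, 0, 0]
    - [0.1, 0, 0, -1, 0, 0, 0]
    - [0.1, 0, 0, 0, 0, 0, 0]

```text
time_s: 21.72
tool_pos: [0.539, -0.0516, 0.2814]
tool_rot: [-3.13, -0.268, -0.002]
wrist_force: [6.2, -0.1, 1.2]
gripper_width: 0.0221
```

Call:
send_rows:
  motion:
    - [0.1, 0, 0, -1, 0, 0, 0]
    - [0.1, 0, 0, -1, 0, 0, 0]
    - [0.1, 0, 0, 0, 0, 0, 0]

```text
time_s: 21.97
tool_pos: [0.5391, -0.0515, 0.2792]
tool_rot: [-3.13, -0.268, -0.002]
wrist_force: [7.0, 0.9, -1.4]
gripper_width: 0.022
```

Call:
send_rows:
  motion:
    - [0.1, 0, 0, -1, 0, 0, 0]
    - [0.1, 0, 0, -1, 0, 0, 0]
    - [0.1, 0, 0, 0, 0, 0, 0]

```text
time_s: 22.22
tool_pos: [0.5392, -0.0515, 0.2772]
tool_rot: [-3.13, -0.268, -0.003]
wrist_force: [7.3, 0.8, -1.0]
gripper_width: 0.022
```

Call:
send_rows:
  motion:
    - [0.1, 0, 0, -1, 0, 0, 0]
    - [0.1, 0, 0, -1, 0, 0, 0]
    - [0.1, 0, 0, 0, 0, 0, 0]

```text
time_s: 22.47
tool_pos: [0.5393, -0.0515, 0.2752]
tool_rot: [-3.13, -0.268, -0.003]
wrist_force: [7.6, 1.1, -0.4]
gripper_width: 0.0217
```

Call:
send_rows:
  motion:
    - [0.1, 0.3, 0, -0.8, 0, 0, 0]
    - [0.1, 0, 0, 0, 0, 0, 0]

```text
time_s: 22.63
tool_pos: [0.5394, -0.0515, 0.2744]
tool_rot: [-3.13, -0.268, -0.002]
wrist_force: [6.0, 0.8, 0.5]
gripper_width: 0.0217
```

Call:
send_rows:
  motion:
    - [0.1, 0.3, 0, -0.8, 0, 0, 0]
    - [0.1, 0, 0, 0, 0, 0, 0]

```text
time_s: 22.8
tool_pos: [0.5396, -0.0515, 0.2735]
tool_rot: [-3.13, -0.268, -0.002]
wrist_force: [6.0, 0.4, -0.7]
gripper_width: 0.0221
```

```bash
python3 - <<'E'
from h import *
grab('side','s11')
zoom('side','s11',(255,315,155,210),11,'s11z')
s=env.state();print(s['time_s'],s['tool_pos'],s['tool_rot'],s['wrist_force'])
E
```

```text
22.85 [ 0.53961099 -0.05144383  0.27355039] [-3.12962900e+00 -2.68061293e-01 -1.59531352e-03] [ 6.27580422  1.11695203 -0.34579979]
```

View pics/s11z.png

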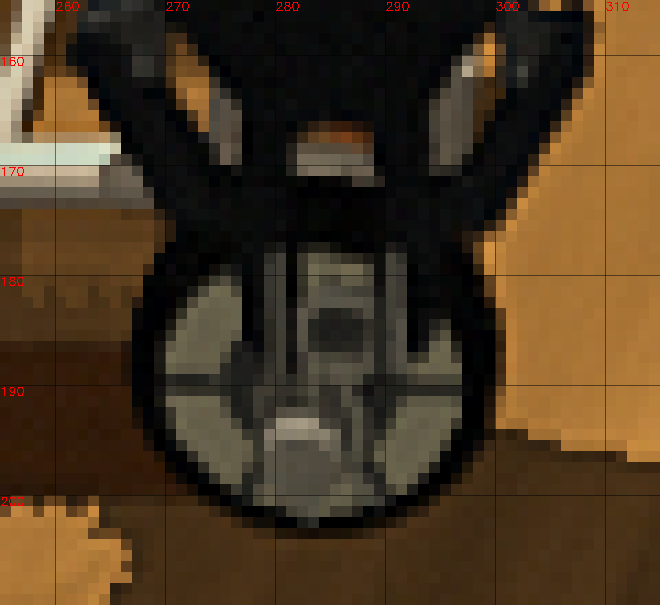

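Call:
send_rows:
  motion:
    - [0.1, 0.8, 0.1, 0, 0, 0, 0]
    - [0.1, 0, 0, 0, 0, 0, 0]
    - [0.1, 0, 0, 0, 0, 0, 0]

```text
time_s: 23.1
tool_pos: [0.5399, -0.0514, 0.2734]
tool_rot: [-3.13, -0.268, 0.001]
wrist_force: [6.2, 0.5, 0.1]
gripper_width: 0.0221
```

Call:
send_rows:
  motion:
    - [0.1, 0.8, 0.1, 0, 0, 0, 0]
    - [0.1, 0, 0, 0, 0, 0, 0]
    - [0.1, 0, 0, 0, 0, 0, 0]

```text
time_s: 23.35
tool_pos: [0.5402, -0.0513, 0.2733]
tool_rot: [-3.13, -0.268, 0.003]
wrist_force: [2.7, 0.6, -1.3]
gripper_width: 0.0218
```

Call:
send_rows:
  motion:
    - [0.28, 0, 0, 0, 0, 0, 0]
    - [0.32, 0, 0, 0, 0, 0, 0]
    - [0.4, 0, 0, 0, 0, 0, 0]
    - [0.5, 0, 0, 0, 0, 0, 0]
    - [0.5, 0, 0, 0, 0, 0, 0]
  squeeze: 25

```text
time_s: 23.77
tool_pos: [0.5402, -0.0513, 0.2736]
tool_rot: [-3.13, -0.268, 0.002]
wrist_force: [0.4, -0.4, -0.1]
gripper_width: 0.0429
```

Call:
send_rows:
  motion:
    - [0.5, 0, 0, 10, 0, 0, 0]
    - [0.5, 0, 0, 20, 0, 0, 0]
    - [0.5, 0, 0, 30, 0, 0, 0]
    - [0.5, 0, 0, 30, 0, 0, 0]
    - [0.5, -5, 20, 30, 0, 0, 0]
    - [0.5, -10, 35, 0, 0, 0, 0]
    - [0.5, -15, 38, 0, 0, 0, 0]
    - [0.5, -15, 38, 0, 0, 0, 0]
    - [0.5, -15, 38, 0, 0, 0, 0]
    - [0.5, -15, 38, 0, 0, 0, 0]
    - [0.5, -15, 38, 0, 0, 0, 0]
    - [0.5, -15, 38, 0, 0, 0, 0]
    - [0.5, 0, 0, 0, 0, 0, 0]

```text
time_s: 24.85
tool_pos: [0.4327, 0.2367, 0.3948]
tool_rot: [-3.126, -0.281, 0.001]
wrist_force: [-0.1, -0.8, -0.1]
gripper_width: 0.0428
```

```bash
python3 - <<'E'
from h import *
grab('side','s12');grab('top','t12')
zoom('side','s12',(185,305,130,210),6,'s12z')
zoom('top','t12',(295,445,75,210),5,'t12z')
zoom('top','t12',(300,360,160,210),12,'t12y')
for r in env.trace('side','clip')[:3]: print(r['conf'],r['xy'])
s=env.state();print(s['time_s'],s['tool_pos'],s['wrist_force'])
E
```

```text
0.18 [345.6, 322.6]
25.0 [0.43551015 0.23189688 0.39441288] [-0.10960033 -0.88752005  0.62590607]
```

View pics/s12z.png

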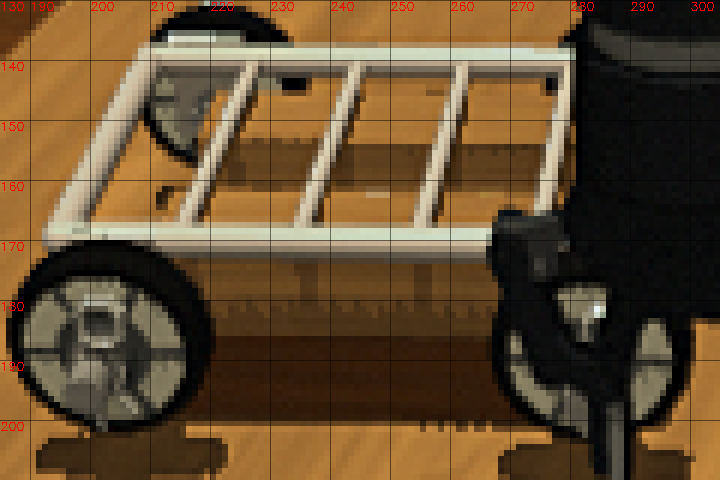

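View pics/t12z.png

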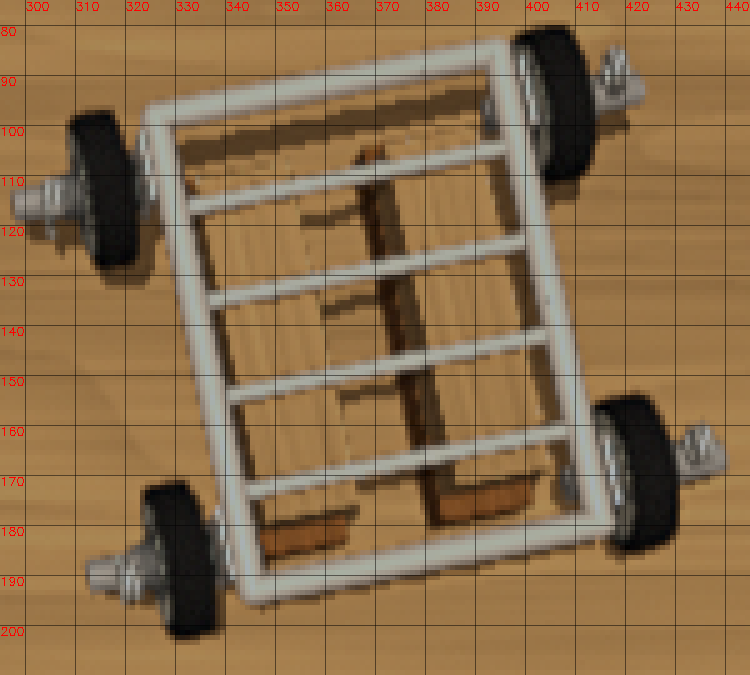

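View pics/s12.png

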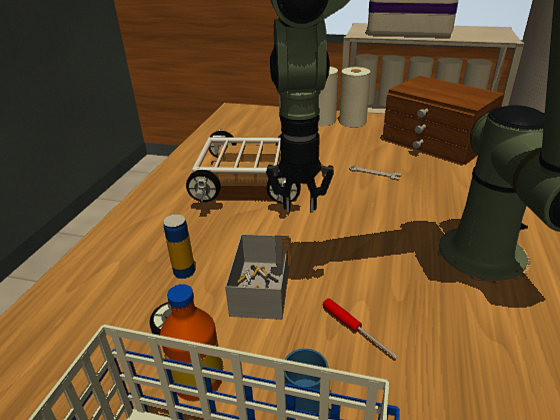

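Call:
send_rows:
  motion:
    - [0.5, -30, 10, 10, 0, 0, 0]
    - [0.5, -35, 10, 10, 0, 0, 0]
    - [0.5, -35, 10, 0, 0, 0, 0]
    - [0.5, -30, 0, 0, 0, 0, 0]
    - [0.5, 0, 0, 0, 0, 0, 0]
    - [0.5, 0, 0, 0, 0, 0, 0]

```text
time_s: 25.5
tool_pos: [0.3056, 0.2607, 0.4144]
tool_rot: [3.13, 0.266, 0.002]
wrist_force: [0.4, 0.4, 0.5]
gripper_width: 0.0426
```

```bash
python3 - <<'E'
from h import *
grab('side','s13')
zoom('side','s13',(185,305,140,210),6,'s13z')
zoom('side','s13',(255,315,155,210),11,'s13y')
zoom('side','s13',(225,305,225,325),6,'s13t')
for t in('clip','clip_head','peg'):
  for r in env.trace('side',t)[:2]: print(t,r['conf'],r['xy'])
s=env.state();print(s['time_s'],s['tool_pos'],s['wrist_force'])
E
```

```text
clip 0.39 [284.3, 183.6]
clip_head 0.6 [286.3, 188.0]
peg 0.77 [288.4, 246.5]
25.7 [0.3072841  0.26125422 0.41403284] [-0.85764644 -0.88167178 -0.10978562]
```

View pics/s13z.png

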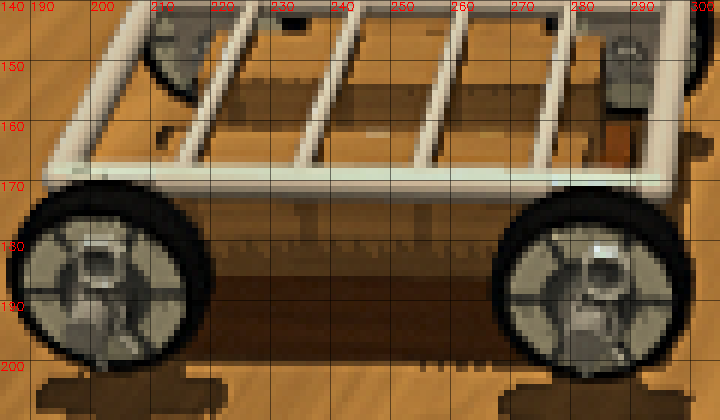

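View pics/s13y.png

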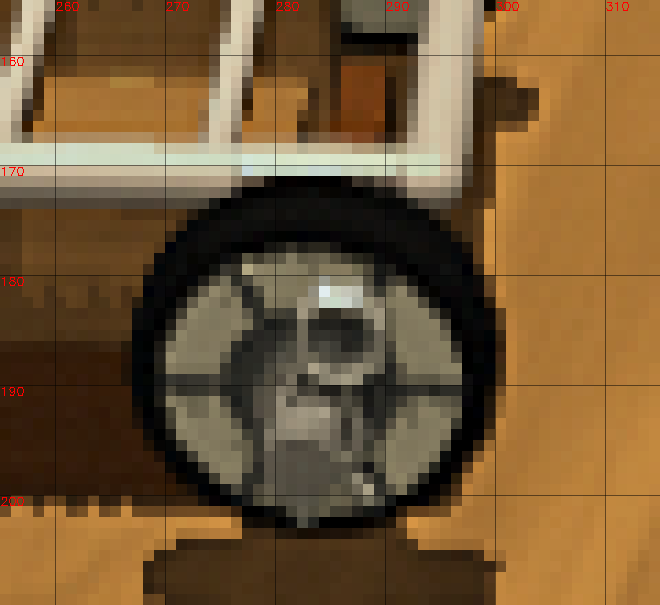

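View pics/s13t.png

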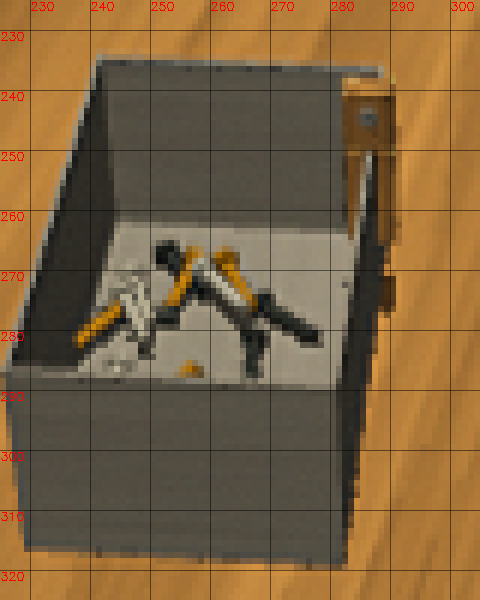

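```bash
python3 -c "
from h import *
print(env.sign_off())"
```

```text
the job is handed in; nothing more can be done
None
```

The loose wheel is home and the R-clip is through the cross-hole and snapped round the axle. I let go of the clip and handed the job in at about 26 s.

- **Wheel:** I slid it back with about 3–4 N until it stopped hard at about 10 N. In the later top view it still sits home.
- **Clip off the tin:** I gripped it by its head and lifted it straight off the rim. The peg still hangs on the rim, and nothing else looks moved.
- **Finding the hole:** I located the axle's crown and the washer face by touch. The tip dropped into the hole's leaning mouth, about 6 mm to the side, and I drew the axle upright with 6–7 N.
- **Pushing it home:** The flare met the axle at the height expected and needed only about 4 N to ride over. The clip then drew itself in, and I stopped with almost no vertical force, at the depth worked out from touching the axle's crown.

**Last checks:** After release the side picture shows the head just above the axle and the leg's tip below it. Compared with the sound wheel next to it, the clip's height matches to about a third of a pixel (roughly 1 mm).

**What disagreed or was weak:**
- The first estimate of the axle's x position, mostly from the top camera, was about 4 mm off. I used the touch result instead.
- In the last picture the network found the clip only with moderate confidence (0.39 for the clip, 0.60 for its head).
- I could not measure the spread of the bent leg directly. I judged it snapped from the forces and the picture.

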